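# Drag a hot candle tin home by its bail with a hook

### The job

The lidded citronella candle tin is hot: do not touch it with the gripper or arm. Take the steel hook from its stand, catch the tin's swinging wire bail from inside with the hook's prong, and drag the upright tin along the table into the low V-shaped bracket, pulling it firmly but not hard against both cheeks. Then unhook without shifting it, lay the hook back in both notches of its stand as it was, and leave the mug, coaster and bottle opener where they are.

Things in the scene. Friction and masses are not known exactly. Their poses are not given: they have to be found in the camera images.
- hook_grip (a point): Centre of the straight bar of the steel hook tool, where to grip it: bar 160 mm long (x, -80 to +80 mm), 12 mm wide (y), 18 mm tall (z), 0.16 kg. At x = +76 mm a round prong, 8 mm thick, hangs straight down from the bar. Axes: x along the bar towards the prong, z up.
- hook_tip (a point): Lower end of the hook's prong: 76 mm along +x and 59 mm below the bar's centre (50 mm below the bar's underside). Same axes as the hook.
- stand_seat (a point): Where the bar's centre lies when seated in the fixed bare metal stand, 79 mm above the table: x along the bar towards its prong end, z up. Two posts, 8 mm thick, at x = -52 and +45 mm, each have an open notch 17 mm wide (bottom 70 mm above the table, straight to 82 mm, then flaring to 38 mm at 95 mm). Between the posts the bar is free above the 8 mm base plate (150 by 80 mm).
- candle: Round lidded metal candle tin, 84 mm in diameter, 45 mm tall with a flat lid, 0.45 to 0.8 kg, loose on the table. Origin: centre of the underside, z up. Its smooth wire bail leans to the tin's -x side (see candle_pivot). Dragging takes 2 to 6 N; 2 to 5 N more presses it home in the bracket; much more tips it over the cheeks.
- candle_pivot (a point): On the tin's axis, 26 mm up, axes as the tin: the U-shaped bail (5 mm wire, 96 mm wide, arms 70 mm) swings here about y. It leans to -x by an untold 30 to 75 degrees from upright, held by slight friction: cross bar 35 to 68 mm from the tin's axis, 44 to 87 mm above the table. Pulled, it swings down to a stop 10 degrees above level: bar 69 mm out, 38 mm above the table.
- bracket_home (a point): Point on the table where the centre of the tin's underside lies when it touches both cheeks of the fixed bare metal V bracket. x points out of the open mouth (the tin comes in along -x), z up. Cheeks: upright plates 44 mm long, 8 mm thick, 20 mm high, touching the tin at 140 degrees either side of +x; between their inner ends, on the axis, a gap of about 44 mm lets the prong pass.
- mug: White ceramic mug, 80 mm wide and 90 mm tall, standing on the coaster; origin at the centre of its underside. Leave alone.
- coaster: Green glass disc, 100 mm across, 7 mm thick, flat on the table; origin at the centre of its underside. Leave alone.
- opener: Flat stainless bottle opener, 130 by 40 by 5 mm, lying on the table; origin near its middle, x along its length. Leave alone.
There are look-alikes about, which are no part of the job. Of the things that look like the part that bears hook_grip, the largest one is meant.

How it is judged:
By the outcome, as a careful person would: the job done as asked, in the order asked, and still so for the second after the job is handed in, with the robot touching nothing.
It also fails if it takes over 72 s, if anything falls off the work surface, if the arm or the gripper's body presses on something with over 40 N, if the wrist force passes 120 N, or if a joint passes its speed limit or range.

### The arm

A 7-joint arm with a two-finger parallel gripper is mounted at the origin on the work surface. World frame = base frame: x ahead of the robot, y to its left, z up, the work surface at z = 0. Lengths are in m, angles in rad, forces in N, time in s.
With the tool pointing down it reaches from about 0.4 to 0.85 m from the base axis. Payload 4.5 kg.
Tool frame: the origin (TCP) lies at the centre of the arm's flange, where the gripper is bolted on; the fingertips stand r.tcp_to_tips ahead of it and the grasp point (between the pads) lies 147 mm ahead of it (r.tcp_to_tips is the distance from the TCP to the fingertips, in m); x points along the fingers, y is the direction in which the jaws open and shut, and the axes are right-handed (so a half turn about x gives the same grasp; the last joint's range is limited). The gripper opens to 88 mm and grips with 3 to 60 N. Pads are 18 mm wide; open, the fingers measure 123 mm over their backs; the gripper's body (75 mm by 187 mm) begins 45 mm behind the grasp point.
Start: joints at [-1.289, 0.689, -0.195, 1.565, 0.157, 0.902, -0.215], TCP at [0.153, 0.606, 0.405] pointing down, gripper open.
Joint ranges: [-3.01, 3.01], [-0.46, 2.08], [-1.47, 1.51], [0.13, 2.56], [-1, 4.14], [0.04, 2.09], [-2.66, 2.66]. Speed limits (rad/s): [2.57, 2.57, 3.14, 3.14, 3.14, 3.14, 3.14].

### API

Orientations are given as a unit quaternion [x, y, z, w].
In Python, from plant import r, eyes gives the robot as it stands.
- The arm moves only by the tool carry_out, never from a script. Its argument "targets" is text: rows parted by semicolons, each of 5 numbers parted by spaces: the opening, from 0 (shut) to 1 (fully open), then the shift along the tool's x, y, z in mm, then the turn about the tool's x in rad. A call has 1 to 20 rows; each row shifts and turns the commanded pose from where the row before left it, along the tool's axes as they then stand; what a row does not reach is not made up. A row lasts 1/12 s, in which the tool goes at most 41.7 mm and 7.16 degrees, less where a joint would pass 70% of its speed; a pose out of reach is approached as far as the arm can. A call is refused whole if a number of a shift passes 41.7 or a number of a turn 0.125, either way. A call with a gripper value outside its range is refused whole. The fingers move at their own pace and stop on an object; "force" is the grip in N (left out, the last holds). Time passes only in rows, so rows that do not move let the fingers close. It gives the time, the measured TCP pose, the force and the opening at its end, in the units of the state.
- r.get_state(): the state, without advancing time (a new reading comes with each control period).
- eyes.snapshot(name): name is "side" or "top"; returns (picture, depth): 384x512x3 uint8, blue, green, red; 384x512 float32, m along the optical axis (not along the pixel's ray), 0 where there is no reading.
- eyes.camera_params(name): a dict with "intrinsics" (3x3 intrinsics, pixels), "dist_coeffs" ([k1, k2, p1, p2, k3] as OpenCV has them; the pictures are not rectified), "rvec" (rotation vector, rad) and "tvec" (3), from world to camera coordinates, as OpenCV has them. Camera axes: x right, y down, z forward; pixel columns grow to the right and rows downward; lengths in m; the calibration is good to about 2 mm. A picture is of the moment at which its call begins. camera_params takes no time and is no camera call.
- r.finish_job(): hands the job in, once; it reports no verdict.
The state is a dict: "clock": time; "q": joint angles; "qd": joint speeds; "joint_torque": joint torques, N m; "tool_pos": TCP position; "eef_rot": TCP orientation; "contact_force": force on the tool from outside, world axes, zero at the start; "moment": the same for the moment, N m; "opening": opening from 0.0 (shut) to 1.0 (fully open).
Only numpy, scipy, OpenCV 4.12 (cv2) and the standard library are available. Lean on these libraries where they do the work, as an engineer would, in place of code of your own. Each camera call takes 0.05 s, during which the arm holds its last target.

## Working session

There is one attempt and no reset: what is moved stays moved. The work goes in short steps, Python scripts to look and compute and a tool call to move; the robot and the scene stay as the last step left them, time stands still between calls to the robot, and variables do not carry over. Pictures are saved under pics/ and viewed, and the job is handed in when it is done.

Besides the shell and the picture viewer there is one more tool, called after "Request:" by a JSON object that holds its "api" and its "payload". carry_out: Moves the arm, as the interface text tells. Its arguments: {"type":"object","properties":{"targets":{"type":"string"},"force":{"type":"number"}},"required":["targets"]}

```bash
ls; mkdir -p pics
cat > look.py <<'E'
import cv2,sys,numpy as np
from plant import r,eyes
n=sys.argv[1]
for c in ("top","side"):
    p,d=eyes.snapshot(c); np.savez(f"pics/{c}_{n}.npz",p=p,d=d); cv2.imwrite(f"pics/{c}_{n}.png",cv2.resize(p,(800,600),interpolation=cv2.INTER_CUBIC))
E
python3 look.py 0; python3 -c "
from plant import r,eyes
print(r.get_state(),r.tcp_to_tips)
for c in ('top','side'):print(eyes.camera_params(c))"
```

```text
pics
{'clock': 0.1, 'q': array([-1.28919232,  0.6898654 , -0.19454022,  1.56623834,  0.15731844,
        0.90251689, -0.21509095]), 'qd': array([-0.00099368, -0.0016551 , -0.00056783, -0.0028495 ,  0.00025593,
        0.00235944,  0.00223949]), 'joint_torque': array([-2.45489005e-03, -5.28501320e+01, -1.27148408e+00, -1.53836882e+01,
       -5.25997009e-02,  1.95162531e-03,  3.82453015e-05]), 'tool_pos': array([0.15324086, 0.60561376, 0.40401265]), 'eef_rot': array([ 0.08677157,  0.70171734, -0.08792561,  0.70166414]), 'contact_force': array([-0.18448451, -0.40715719, -0.13251132]), 'moment': array([-0.0546288 ,  0.05737641,  0.03166708]), 'opening': 1.001150094037388} 0.166
{'intrinsics': array([[376.67131476,   0.        , 259.51719547],
       [  0.        , 376.67131476, 199.01363759],
       [  0.        ,   0.        ,   1.        ]]), 'dist_coeffs': array([-0.02374718,  0.        ,  0.        ,  0.        ,  0.        ]), 'rvec': array([ 2.17236656, -2.13875377,  0.18109909]), 'tvec': array([-0.07718302,  0.55253758,  1.04150303])}
{'intrinsics': array([[398.61434351,   0.        , 256.29892318],
       [  0.        , 398.61434351, 192.23278052],
       [  0.        ,   0.        ,   1.        ]]), 'dist_coeffs': array([0.02814299, 0.        , 0.        , 0.        , 0.        ]), 'rvec': array([ 2.15775248,  0.68831695, -0.32298906]), 'tvec': array([-0.43321802, -0.16809712,  1.38570029])}
```

View pics/top_0.png

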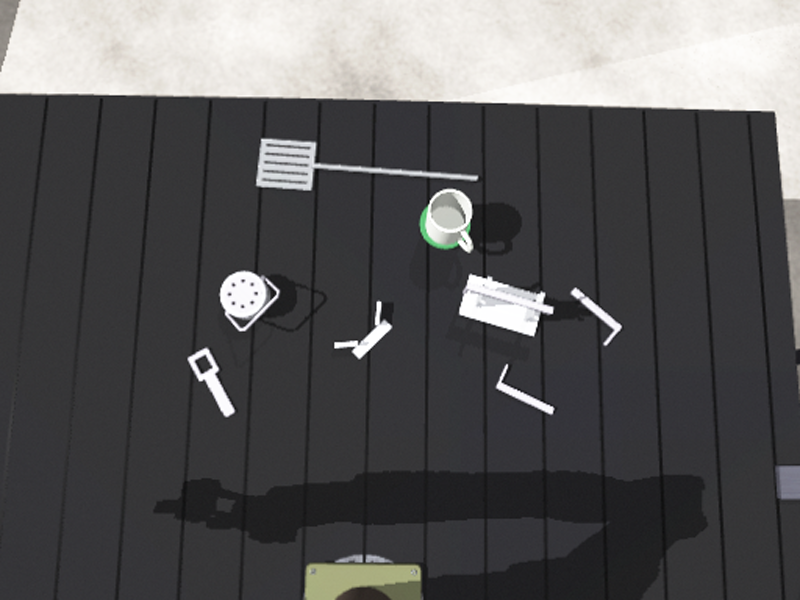

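View pics/side_0.png

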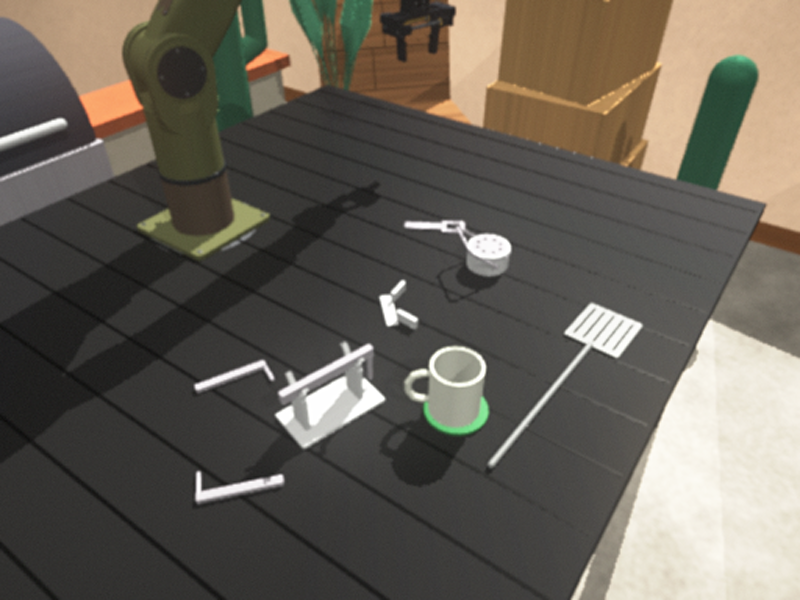

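Run:
```python
import cv2,numpy as np
t=np.load('pics/top_0.npz')['p'];s=np.load('pics/side_0.npz')['p']
def crop(p,x,y,w,h):return cv2.resize(p[y:y+h,x:x+w],(400,300),interpolation=cv2.INTER_CUBIC)
a=np.vstack([np.hstack([crop(t,285,165,80,60),crop(t,130,160,80,60)]),np.hstack([crop(t,200,180,80,60),crop(s,170,215,80,60)])])
b=np.vstack([np.hstack([crop(s,255,135,80,60),crop(s,225,165,60,45)]),np.hstack([crop(t,310,170,100,75),crop(s,110,215,120,90)])])
cv2.imwrite('pics/c1.png',a);cv2.imwrite('pics/c2.png',b)
```

```text
(no output)
```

View pics/c1.png

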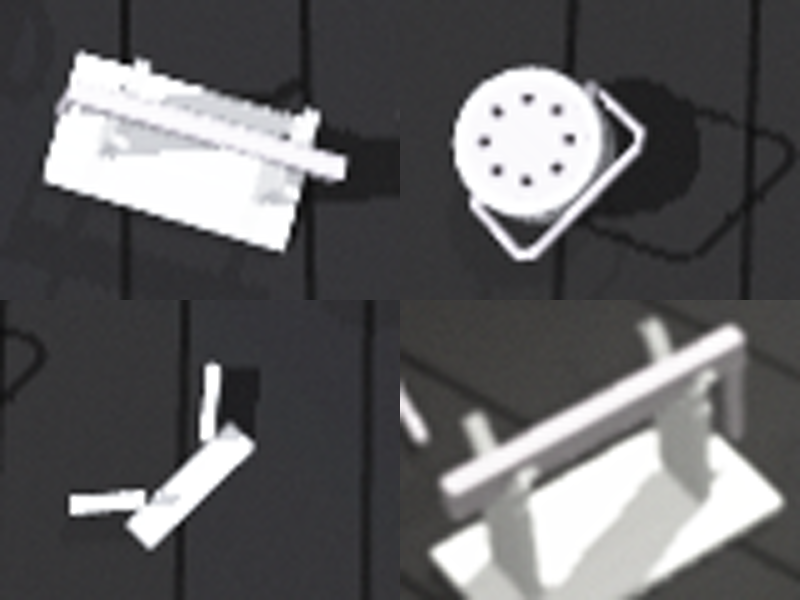

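View pics/c2.png

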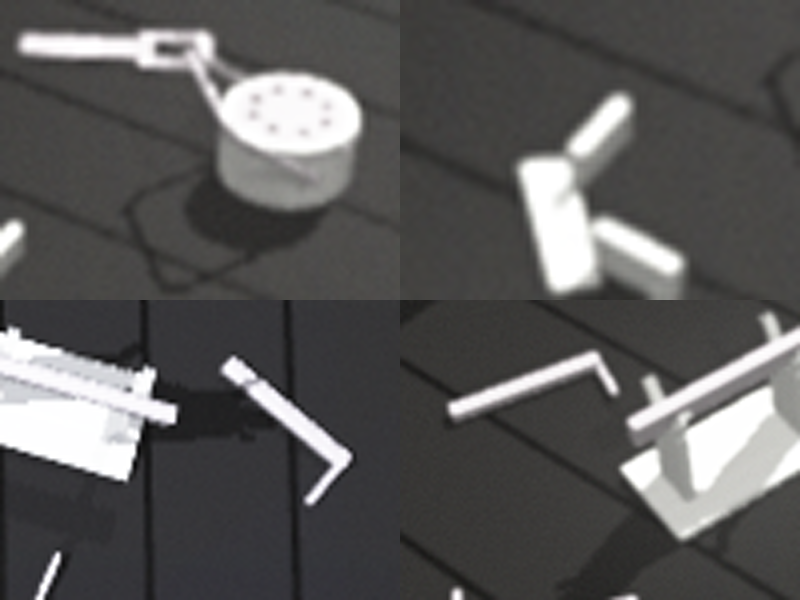

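```bash
cat > geo.py <<'E'
import cv2,numpy as np
from plant import r,eyes
P={c:eyes.camera_params(c) for c in('top','side')}
def Rt(c):
    return cv2.Rodrigues(P[c]['rvec'])[0],P[c]['tvec']
def ray(c,uv):
    R,t=Rt(c);u=cv2.undistortPoints(np.float64(uv).reshape(-1,1,2),P[c]['intrinsics'],P[c]['dist_coeffs']).reshape(-1,2)
    d=np.c_[u,np.ones(len(u))]@R; return -R.T@t,d
def onz(c,uv,z):
    o,d=ray(c,uv);return o+d*((z-o[2])/d[:,2])[:,None]
def cloud(c,d):
    v,u=np.mgrid[:384,:512];o,dd=ray(c,np.c_[u.ravel(),v.ravel()])
    return (o+dd*d.reshape(-1,1)).reshape(384,512,3)
def proj(c,X):
    return cv2.projectPoints(np.float64(X).reshape(-1,1,3),P[c]['rvec'],P[c]['tvec'],P[c]['intrinsics'],P[c]['dist_coeffs'])[0].reshape(-1,2)
def tri(a,b):
    o1,d1=ray('top',a);o2,d2=ray('side',b);d1=d1[0];d2=d2[0]
    s=np.linalg.lstsq(np.c_[d1,-d2],o2-o1,rcond=None)[0]
    p,q=o1+s[0]*d1,o2+s[1]*d2;return (p+q)/2,np.linalg.norm(p-q)
E
python3 - <<'E'
from geo import *
np.set_printoptions(precision=4,suppress=True)
for c in('top','side'):
    f=np.load(f'pics/{c}_0.npz');p,d=f['p'],f['d'];C=cloud(c,d)
    hsv=cv2.cvtColor(p,cv2.COLOR_BGR2HSV)
    m=((hsv[...,2]>150)&(hsv[...,1]<60)).astype(np.uint8)
    if c=='side': m[:110]=0
    else: m[:75]=0
    n,l,st,ce=cv2.connectedComponentsWithStats(m)
    print(c,'nodepth',(d==0).mean(), 'table z', np.median(C[250:300,100:300,2]), C[250:300,100:300,2].std())
    for i in range(1,n):
        if st[i,4]<15: continue
        X=C[l==i];rect=cv2.minAreaRect(np.float32(X[:,:2])) 
        print(i,st[i],ce[i],'mean',np.median(X,0),'z',np.percentile(X[:,2],[5,50,95]),'rect',np.round(rect[0],4),np.round(rect[1],3),round(rect[2],1))
E
```

```text
top nodepth 0.003997802734375 table z -0.00038501610009200604 0.06666902368535386
1 [497  75  15  54 702] [504.8291  99.5427] mean [ 1.2366 -1.3907 -0.7511] z [-0.7599 -0.7511 -0.7434] rect [ 0.7939 -0.8086] [0.269 1.699] 36.6
2 [ 164   89  142   33 1190] [199.3286 106.0336] mean [0.8404 0.1535 0.0051] z [0.001  0.0051 0.0104] rect [0.6867 0.0741] [0.427 0.462] 69.8
3 [272 121  31  41 826] [287.1416 140.0751] mean [ 0.7332 -0.1467  0.0435] z [0.0074 0.0435 0.097 ] rect [ 0.5963 -0.1281] [0.094 0.422] 80.3
8 [504 143   8  71 350] [508.4086 174.7229] mean [ 0.8298 -1.3734 -0.7515] z [-0.7589 -0.7515 -0.7434] rect [ 0.5426 -0.7819] [0.337 1.462] 24.2
10 [141 173  38  39 811] [156.4538 189.5524] mean [0.5765 0.228  0.0447] z [0.0255 0.0447 0.0686] rect [0.4876 0.1328] [0.388 0.106] 47.6
11 [ 294  175   60   40 1414] [321.2822 194.8076] mean [ 0.5686 -0.2496  0.0081] z [0.0025 0.0081 0.0889] rect [ 0.4919 -0.2028] [0.167 0.327] 58.5
12 [365 184  33  37 230] [382.6304 200.5043] mean [ 0.5621 -0.4423  0.0064] z [-0.0007  0.0064  0.0102] rect [ 0.5643 -0.4366] [0.122 0.045] 32.7
13 [214 193 
[... 1536 characters left out ...]
2000] [210.099 255.774] mean [ 0.5794 -0.2549  0.0099] z [0.0025 0.0099 0.0905] rect [ 0.7258 -0.4503] [0.168 0.809] 37.3
14 [ 259  221   52   53 1658] [288.8154 246.7346] mean [ 0.7308 -0.1652  0.0649] z [0.0107 0.0649 0.0978] rect [ 0.8144 -0.3817] [0.124 0.803] 24.1
15 [125 230  50  20 244] [149.9508 239.4139] mean [ 0.4025 -0.2869  0.0094] z [0.001  0.0094 0.0118] rect [ 0.4001 -0.2866] [0.119 0.055] 47.8
17 [125 302  57  19 380] [149.7395 311.5263] mean [ 0.5652 -0.442   0.0103] z [0.0038 0.0103 0.0124] rect [ 0.7903 -0.5416] [0.113 0.599] 64.1
20 [366 355  16  29 123] [373.0244 371.3089] mean [ 0.9627  0.1523 -0.7475] z [-0.7521 -0.7475 -0.0108] rect [ 0.9912 -0.2379] [0.018 0.974] 4.1
```

Run:
```python
from geo import *
np.set_printoptions(precision=4,suppress=True)
def box(C,x0,x1,y0,y1,z0,z1):
    return (C[...,0]>x0)&(C[...,0]<x1)&(C[...,1]>y0)&(C[...,1]<y1)&(C[...,2]>z0)&(C[...,2]<z1)
cl={}
for c in('top','side'):
    f=np.load(f'pics/{c}_0.npz');p,d=f['p'],f['d'];C=cloud(c,d)
    hsv=cv2.cvtColor(p,cv2.COLOR_BGR2HSV);w=(hsv[...,2]>90)&(hsv[...,1]<70)
    print('==',c)
    # hook
    X=C[box(C,.45,.68,-.38,-.1,.08,.1)&w];print('hookbar',len(X),np.median(X,0),[np.round(a,4) for a in cv2.minAreaRect(np.float32(X[:,:2]))])
    v=cv2.fitLine(np.float32(X[:,:2]),cv2.DIST_HUBER,0,.01,.01).ravel();s=(X[:,:2]-v[2:])@v[:2];print(v,np.sort(s)[[0,3,-4,-1]], np.degrees(np.arctan2(v[1],v[0])))
    X=C[box(C,.45,.68,-.38,-.1,.002,.014)&w];print('base',len(X),[np.round(a,4) for a in cv2.minAreaRect(np.float32(X[:,:2]))])
    # lid
    X=C[box(C,.5,.66,.15,.3,.038,.050)&w];q=X[:,:2];ce,ra=cv2.minEnclosingCircle(np.float32(q));print('lid',len(X),X.mean(0),ce,ra)
    X=C[box(C,.45,.66,.12,.32,.055,.1)&w];print('bail',len(X),np.median(X,0), np.percentile(X[:,2],[10,50,90]))
    if len(X)>5:
        v=cv2.fitLine(np.float32(X[:,:2]),cv2.DIST_HUBER,0,.01,.01).ravel();s=(X[:,:2]-v[2:])@v[:2];print(v,np.sort(s)[[0,-1]],np.degrees(np.arctan2(v[1],v[0])))
    B=box(C,.44,.6,-.06,.08,.012,.03)&w;n,l,st,ce=cv2.connectedComponentsWithStats(B.astype(np.uint8))
    for i in range(1,n):
        if st[i,4]>8:
            X=C[l==i];print('cheek',st[i],X.mean(0),[np.round(a,4) for a in cv2.minAreaRect(np.float32(X[:,:2]))])
    X=C[box(C,.44,.6,-.06,.08,-.01,.011)&w];print('tie',len(X),X.mean(0),[np.round(a,4) for a in cv2.minAreaRect(np.float32(X[:,:2]))])
    g=(hsv[...,1]>100)&(hsv[...,0]>45)&(hsv[...,0]<85);X=C[g&box(C,.5,1,-.3,0,-.01,.02)];print('coaster',cv2.minEnclosingCircle(np.float32(X[:,:2])))
    X=C[box(C,.6,.85,-.25,-.05,.08,.1)];print('mugtop',cv2.minEnclosingCircle(np.float32(X[:,:2])))
```

```text
== top
hookbar 338 [ 0.573  -0.2517  0.087 ] [array([ 0.5736, -0.2517]), array([0.1587, 0.0486]), np.float64(74.1312)]
[ 0.2667  0.9638  0.5733 -0.2523] [-0.0786 -0.0772  0.0791  0.08  ] 74.53496
base 928 [array([ 0.5425, -0.24  ]), array([0.155 , 0.1609]), np.float64(70.6679)]
lid 685 [0.5789 0.2301 0.0446] (0.5734981894493103, 0.22276420891284943) 0.0518607571721077
bail 76 [0.5379 0.1939 0.0689] [0.0616 0.0689 0.0722]
[ 0.7025 -0.7117  0.5447  0.1909] [-0.0503  0.0477] -45.373802
cheek [240 194   4  15  43] [ 0.5503 -0.0164  0.0184] [array([ 0.5506, -0.0164]), array([0.0079, 0.0414]), np.float64(84.3101)]
cheek [214 219  15   4  45] [0.4919 0.042  0.0188] [array([0.4922, 0.042 ]), array([0.0079, 0.0415]), np.float64(7.3326)]
tie 258 [ 0.5075 -0.0025  0.0008] [array([0.5196, 0.0039]), array([0.0556, 0.1157]), np.float64(45.6528)]
coaster ((0.7322285175323486, -0.14029482007026672), 0.05129866302013397)
mugtop ((0.6833482980728149, -0.17316335439682007), 0.09355589747428894)
== side
hookbar 521 [ 0.5762 -0.261   0.0885] [array([ 0.5909, -0.2362]), array([0.1937, 0.0802]), np.float64
[... 181 characters left out ...]
0.5864 0.225  0.0459] (0.5765111446380615, 0.22252564132213593) 0.05145074799656868
bail 52 [0.5517 0.183  0.0703] [0.0585 0.0703 0.0726]
[ 0.7423 -0.6701  0.5489  0.1879] [-0.0526  0.0467] -42.072792
cheek [250 180  10  11  48] [0.4964 0.0396 0.0187] [array([0.4953, 0.0404]), array([0.0096, 0.0426]), np.float64(6.424)]
cheek [254 198  13  10  59] [ 0.557  -0.0192  0.0187] [array([ 0.556 , -0.0176]), array([0.0102, 0.0422]), np.float64(88.6573)]
tie 282 [0.5131 0.0001 0.0031] [array([0.5102, 0.0141]), array([0.062 , 0.1498]), np.float64(46.9824)]
coaster ((0.7356418371200562, -0.14466524124145508), 0.049664340913295746)
mugtop ((0.6828798055648804, -0.17083698511123657), 0.09531030803918839)
```

```bash
cat > rel.py <<'E'
from geo import *
from scipy.spatial.transform import Rotation as Ro
np.set_printoptions(precision=4,suppress=True)
def tool():
    s=r.get_state();return s,Ro.from_quat(s['eef_rot']).as_matrix()
def go(target,yaw=None):
    """tool-frame shift (mm) for TCP world target; yaw=desired world angle of hook x-axis = tool ?"""
    s,R=tool();return R.T@(np.array(target)-s['tool_pos'])*1e3
E
python3 - <<'E'
from rel import *
s,R=tool();print(R)
for n,X in dict(tip=[.5752+.076*.2667,-.2545+.076*.9638,.02],bar=[.5752,-.2545,.088],grip=s['tool_pos']+.147*R[:,0]).items(): print(n,proj('top',X),proj('side',X))
# lid circle by contour in top: z plane
for c in('top','side'):
    f=np.load(f'pics/{c}_0.npz');p,d=f['p'],f['d'];C=cloud(c,d)
    g=cv2.cvtColor(p,cv2.COLOR_BGR2GRAY)
    m=(g>200).astype(np.uint8);m[C[...,2]>.052]=0
    sl=(slice(150,215),slice(120,200)) if c=='top' else (slice(140,180),slice(285,340))
    mm=np.zeros_like(m);mm[sl]=m[sl];mm=cv2.morphologyEx(mm,cv2.MORPH_OPEN,np.ones((5,5),np.uint8))
    cs,_=cv2.findContours(mm,cv2.RETR_EXTERNAL,cv2.CHAIN_APPROX_NONE);k=max(cs,key=cv2.contourArea)
    X=onz(c,k.reshape(-1,2),.045)[:,:2]
    A=np.c_[2*X,np.ones(len(X))];q=np.linalg.lstsq(A,(X**2).sum(1),rcond=None)[0];print(c,'lid',q[:2],np.sqrt(q[2]+q[:2]@q[:2]))
    B=(C[...,2]>.055)&(C[...,2]<.1)&(C[...,0]>.5)&(C[...,0]<.62)&(C[...,1]>.13)&(C[...,1]<.28)&(g>100)
    v,u=np.nonzero(B);print(np.c_[u,v,np.round(C[B]*1000)][::4].tolist() if c=='top' else '')
E
```

```text
[[-0.0003  0.2452  0.9695]
 [-0.0016  0.9695 -0.2452]
 [-1.     -0.0016  0.0001]]
tip [[297.6946 186.7095]] [[235.7136 242.4869]]
bar [[327.0592 190.0288]] [[208.3114 236.6966]]
grip [[-52.234  362.3537]] [[267.3456  31.4481]]
top lid [0.583  0.2301] 0.03765118444362205
[[175.0, 184.0, 589.0, 171.0, 62.0], [176.0, 186.0, 584.0, 168.0, 61.0], [178.0, 187.0, 580.0, 162.0, 66.0], [176.0, 190.0, 571.0, 166.0, 70.0], [174.0, 192.0, 565.0, 171.0, 73.0], [172.0, 194.0, 559.0, 176.0, 71.0], [170.0, 196.0, 554.0, 183.0, 66.0], [168.0, 198.0, 548.0, 187.0, 69.0], [166.0, 200.0, 542.0, 192.0, 71.0], [167.0, 201.0, 540.0, 190.0, 69.0], [164.0, 203.0, 533.0, 197.0, 72.0], [162.0, 205.0, 528.0, 202.0, 73.0], [150.0, 207.0, 523.0, 239.0, 58.0], [160.0, 207.0, 522.0, 208.0, 71.0], [157.0, 208.0, 519.0, 216.0, 72.0], [153.0, 209.0, 517.0, 229.0, 63.0], [158.0, 209.0, 517.0, 214.0, 68.0], [155.0, 210.0, 514.0, 222.0, 68.0]]
side lid [0.5829 0.2326] 0.0391814108950503
```

Request:
{"api": "carry_out", "payload": {"targets": "1 0 0 0 0.125;1 0 0 0 0.125;1 0 0 0 0.125;1 0 0 0 0.125;1 0 0 0 0.125;1 0 0 0 0.125;1 0 0 0 0.125;1 0 0 0 0.125;1 0 0 0 0.125;1 0 0 0 0.125;1 0 0 0 0.125;1 0 0 0 0.125;1 0 0 0 0.095", "force": 50}}

```text
clock: 1.18
tool_pos: [0.153, 0.6058, 0.4043]
eef_rot: [-0.564, -0.426, 0.565, -0.426]
contact_force: [0.0, 0.7, -0.2]
opening: 0.997
```

Run:
```python
from rel import *
s,R=tool();print(s['clock'],s['q'],s['tool_pos']);print(R)
for t in ([.45,.45,.404],[.62,.15,.404],[.5752,-.2545,.33]): print(go(t))
```

```text
1.1833 [-1.5461  0.7026  0.2732  1.581  -0.2263  0.8902 -1.4691] [0.153  0.6058 0.4043]
[[-0.0003  0.9617 -0.2742]
 [-0.0009 -0.2742 -0.9617]
 [-1.      0.      0.001 ]]
[  0.3394 328.3016  68.3864]
[  0.5727 574.0389 310.2811]
[ 74.9564 641.8576 711.493 ]
```

Request:
{"api": "carry_out", "payload": {"targets": "1 0 20 4 0;1 0 33 7 0;1 0 33 7 0;1 0 33 7 0;1 0 33 7 0;1 0 33 7 0;1 0 33 7 0;1 0 33 7 0;1 0 33 12 0;1 0 30 20 0;1 0 24 24 0;1 0 24 24 0;1 0 24 24 0;1 0 24 24 0;1 0 24 24 0;1 0 24 24 0;1 0 24 24 0;1 0 24 24 0;1 0 24 24 0;1 0 20 24 0"}}

```text
clock: 2.85
tool_pos: [0.5966, 0.1432, 0.4043]
eef_rot: [-0.563, -0.427, 0.563, -0.427]
contact_force: [-0.1, -0.1, -0.4]
opening: 0.997
```

Run:
```python
from rel import *
s,R=tool();print(s['clock'],s['q'],s['tool_pos']);print(R)
for t in ([.5752,-.2545,.33],): print(go(t))
```

```text
2.85 [-0.4102  0.678   0.1778  1.6142 -0.1462  0.8628 -0.4482] [0.5966 0.1432 0.4043]
[[-0.0002  0.9631 -0.2692]
 [-0.0004 -0.2692 -0.9631]
 [-1.     -0.0001  0.0004]]
[ 74.4672  86.4482 388.7621]
```

Request:
{"api": "carry_out", "payload": {"targets": "1 0 7 32 0;1 0 7 32 0;1 0 7 32 0;1 0 7 32 0;1 0 7 32 0;1 0 7 32 0;1 0 7 32 0;1 0 7 32 0;1 7 7 32 0;1 15 7 32 0;1 15 7 32 0;1 15 6 25 0;1 15 3 12 0;1 7 0 0 0;1 0 0 0 0"}}

```text
clock: 4.1
tool_pos: [0.5736, -0.2514, 0.3284]
eef_rot: [-0.563, -0.429, 0.564, -0.426]
contact_force: [0.2, 1.3, -0.6]
opening: 0.996
```

```bash
python3 look.py 1
python3 - <<'E'
from rel import *
s,R=tool();print(s['clock'],s['q'],s['tool_pos']);print(R)
tips=s['tool_pos']+R[:,0]*.166
for k in(-.045,.045): print(proj('top',tips+k*R[:,1]),proj('side',tips+k*R[:,1]))
for t in ([.5752,-.2545,.226],): print(go(t))
a=[]
for c in('top','side'):
    p=cv2.imread(f'pics/{c}_1.png');a.append(cv2.resize(np.load(f'pics/{c}_1.npz')['p'][140:260,(250 if c=='top' else 150):][:,:160],(800,600))[:, :])
cv2.imwrite('pics/c3.png',cv2.resize(np.hstack(a),(800,300)))
E
```

```text
4.2 [ 0.2814  0.7828  0.1017  1.6374 -0.1113  0.728   0.1683] [ 0.5749 -0.2499  0.3306]
[[-0.0001  0.9641 -0.2655]
 [ 0.0025 -0.2654 -0.9641]
 [-1.     -0.0007 -0.0024]]
[[326.6792 201.7165]] [[196.0059 199.8954]]
[[335.436  168.6862]] [[219.284  221.1766]]
[104.5469   1.5701   4.5694]
```

View pics/c3.png

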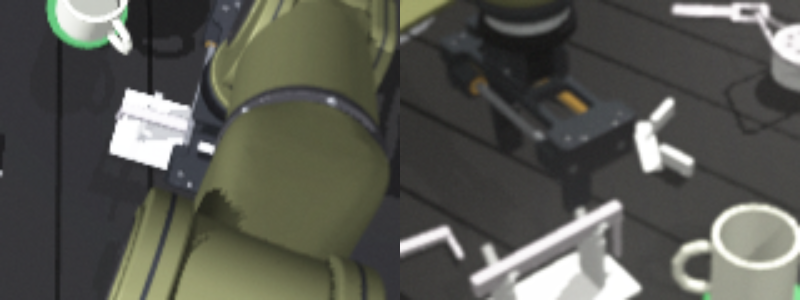

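View pics/side_1.png

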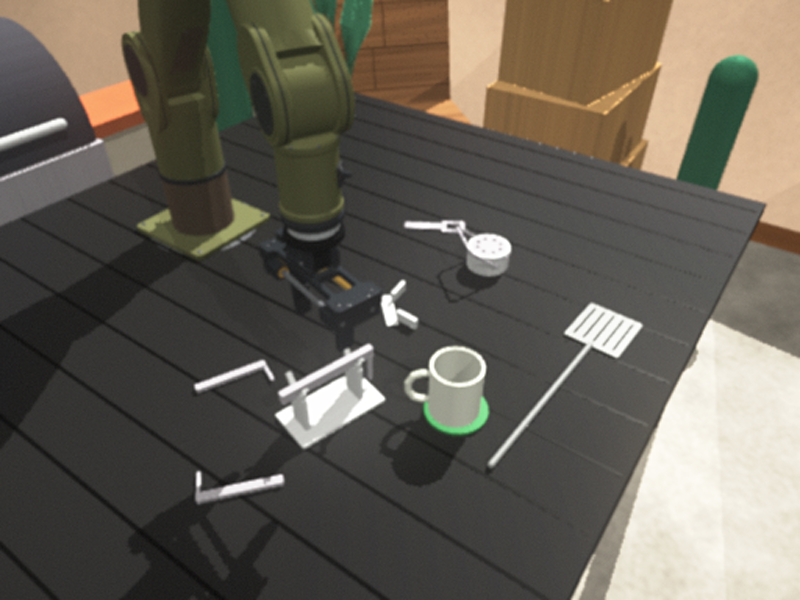

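Request:
{"api": "carry_out", "payload": {"targets": "1 15 0.5 2 0;1 20 0.5 2.5 0;1 20 0.5 0 0;1 20 0 0 0;1 14 0 0 0;1 10 0 0 0;1 5.5 0 0 0;1 0 0 0 0;1 0 0 0 0"}}

```text
clock: 4.95
tool_pos: [0.5749, -0.2569, 0.2269]
eef_rot: [0.563, 0.428, -0.563, 0.428]
contact_force: [0.6, 0.6, -1.0]
opening: 0.999
```

```bash
python3 look.py 2
python3 - <<'E'
from rel import *
s,R=tool();print(s['clock'],s['tool_pos'],s['contact_force']);print(go([.5752,-.2545,.226]))
p=np.load('pics/side_2.npz')['p'];cv2.imwrite('pics/c4.png',cv2.resize(p[190:290,160:293],(800,600),interpolation=cv2.INTER_CUBIC))
E
```

```text
5.05 [ 0.5749 -0.2574  0.2273] [-0.0028 -0.0661 -0.1128]
[ 1.3191 -0.4464 -2.8678]
```

View pics/c4.png

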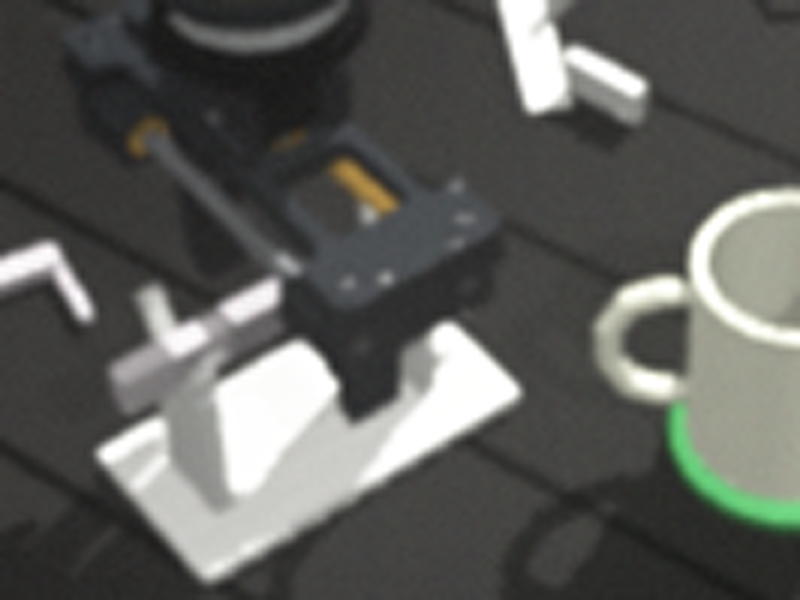

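Request:
{"api": "carry_out", "payload": {"targets": "0 0.5 0 -2 0;0 0 0 0 0;0 0 0 0 0;0 0 0 0 0;0 0 0 0 0;0 0 0 0 0;0 0 0 0 0;0 0 0 0 0;0 0 0 0 0;0 0 0 0 0;0 0 0 0 0", "force": 58}}

```text
clock: 5.97
tool_pos: [0.5749, -0.2555, 0.2257]
eef_rot: [0.563, 0.428, -0.563, 0.428]
contact_force: [0.5, 0.2, 1.2]
opening: 0.191
```

Run:
```python
from rel import *
s,R=tool();print(s['clock'],s['tool_pos'],s['contact_force'],s['moment'],s['opening']*88);print(R)
```

```text
5.9667 [ 0.5749 -0.2555  0.2257] [0.4613 0.1788 1.2039] [-0.0991  0.0738  0.0193] 16.840140870114837
[[ 0.      0.9632 -0.2687]
 [ 0.0001 -0.2687 -0.9632]
 [-1.     -0.     -0.0001]]
```

Request:
{"api": "carry_out", "payload": {"targets": "0 0 0 0 0;0 0 0 0 0;0 0 0 0 0;0 0 0 0 0;0 0 0 0 0"}}

```text
clock: 6.38
tool_pos: [0.5749, -0.2555, 0.2257]
eef_rot: [0.563, 0.428, -0.563, 0.428]
contact_force: [0.6, -0.8, -0.5]
opening: 0.125
```

Run:
```python
from rel import *
s,R=tool();print(s['clock'],s['tool_pos'],s['contact_force'],s['moment'],s['opening']*88);print(R)
```

```text
6.3833 [ 0.5749 -0.2555  0.2257] [ 0.6293 -0.8204 -0.4524] [-0.1227  0.03    0.0252] 11.001564267316997
[[ 0.0002  0.9632 -0.2686]
 [ 0.     -0.2686 -0.9632]
 [-1.      0.0002 -0.0001]]
```

Request:
{"api": "carry_out", "payload": {"targets": "0 -5 0 0 0;0 -15 0 0 0;0 -20 0 0 0;0 -20 0 0 0;0 -20 0 0 0;0 0 -7 -20 0;0 0 -9 -28 0;0 0 -9 -28 0;0 0 -9 -28 0;0 0 -9 -28 0;0 0 -9 -28 0;0 0 -9 -28 0;0 0 -9 -28 0;0 0 -9 -28 0;0 0 -9 -28 0;0 0 -9 -26 0;0 0 -9 -20 0;0 0 -4 -12 0;0 0 0 0 0;0 0 0 0 0"}}

```text
clock: 8.05
tool_pos: [0.5576, 0.0915, 0.3058]
eef_rot: [-0.563, -0.427, 0.563, -0.428]
contact_force: [0.5, -0.8, -0.7]
opening: 0.122
```

```bash
python3 look.py 3
python3 - <<'E'
from rel import *
s,R=tool();print(s['clock'],s['q'],s['tool_pos'],s['contact_force'],s['opening']*88);print(R)
tip=s['tool_pos']+R[:,0]*.206-R[:,2]*.077;print('tip',tip,proj('top',tip),proj('side',tip))
tt=tip.copy();print(go([.5593,.1013,.306]))
a=[]
for c,(x,y) in dict(top=(120,150),side=(240,110)).items():
    a.append(cv2.resize(np.load(f'pics/{c}_3.npz')['p'][y:y+75,x:x+100],(800,600),interpolation=cv2.INTER_CUBIC))
    cv2.imwrite(f'pics/c5{c}.png',a[-1])
E
```

```text
8.15 [-0.3424  0.7577  0.1729  1.8502 -0.2237  0.5526 -0.3   ] [0.5578 0.0896 0.3059] [ 0.4092 -0.6117 -1.6727] 11.152424255763265
[[ 0.0002  0.9624 -0.2715]
 [-0.0018 -0.2715 -0.9624]
 [-1.      0.0007  0.0017]]
tip [0.5788 0.1633 0.0997] [[174.9547 185.3178]] [[302.1518 151.8772]]
[ -0.1664  -1.7355 -11.6857]
```

View pics/c5top.png

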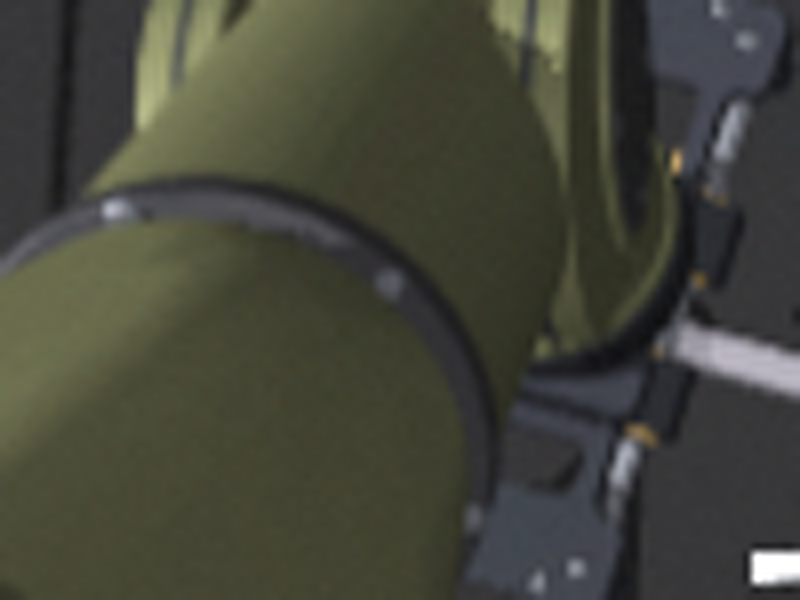

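View pics/c5side.png

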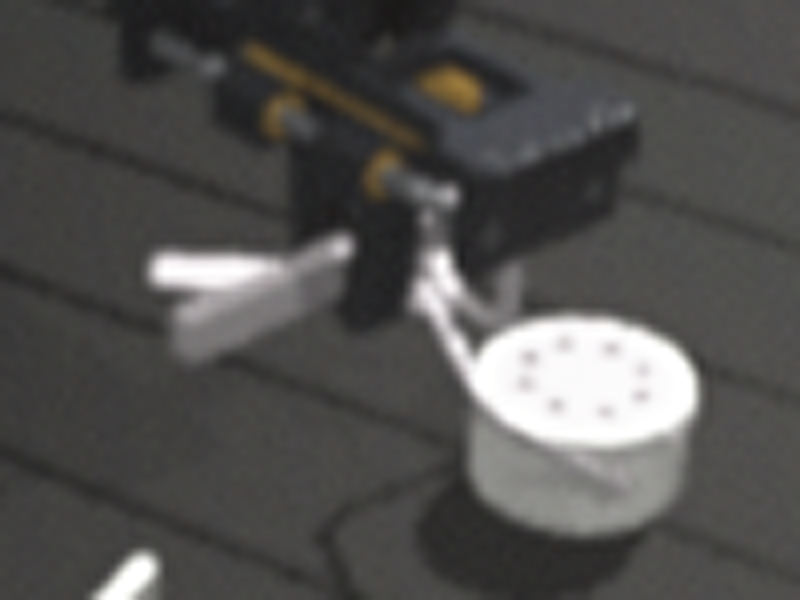

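Run:
```python
from rel import *
R,t=Rt('side');print('cam',-R.T@t)
for n,X in dict(cornR=[.580,.160,.069],cornL=[.516,.222,.069],lid=[.582,.230,.045],pivR=[.582+.033,.230-.033,.026]).items(): print(n,proj('side',X),proj('top',X))
# best-fit corner: triangulate using top (178,187.3)
print(onz('top',[[178.5,187],[156.5,210]],.069))
p=np.load('pics/side_0.npz')['p'];cv2.imwrite('pics/c6.png',cv2.resize(p[130:175,280:340],(800,600),interpolation=cv2.INTER_CUBIC))
```

```text
cam [ 1.0351 -0.723   0.7361]
cornR [[301.143  161.2392]] [[178.3446 186.8867]]
cornL [[293.4439 145.5182]] [[154.935  209.1959]]
lid [[312.4455 157.5647]] [[155.493  187.2576]]
pivR [[316.1023 171.1292]] [[169.0221 177.4974]]
[[0.5797 0.1596 0.069 ]
 [0.5138 0.2175 0.069 ]]
```

View pics/c6.png

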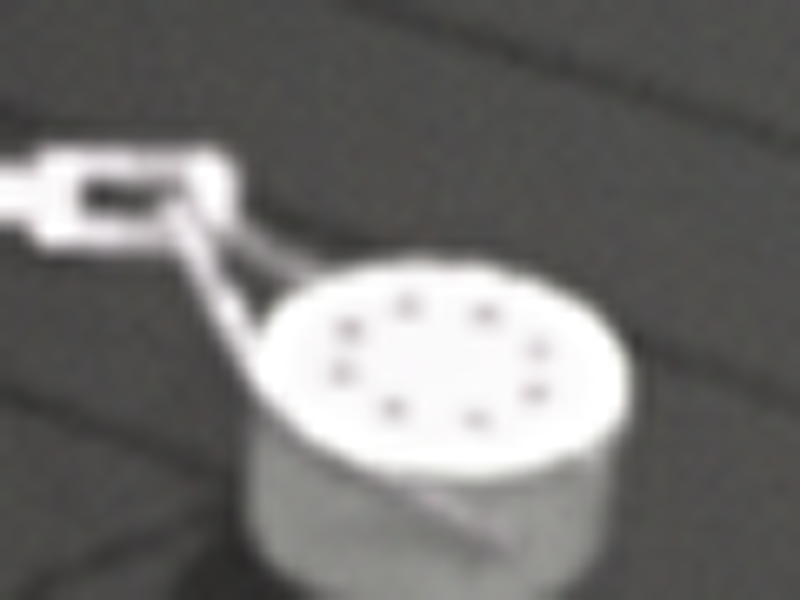

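Run:
```python
from rel import *
print(tri([178.3,187],[299.3,158.7]),tri([155.5,209.5],[292.8,145.4]))
for z in(.069,.072,.075):
  for x,y in((.580,.160),(.576,.16),(.580,.165)):print(x,y,z,proj('side',[x,y,z])[0],proj('top',[x,y,z])[0])
# prong in side_3
p=np.load('pics/side_3.npz')['p'];cv2.imwrite('pics/c7.png',cv2.resize(p[125:170,280:340],(800,600),interpolation=cv2.INTER_CUBIC))
```

```text
(array([0.5765, 0.1571, 0.0788]), np.float64(0.0034870604164080788)) (array([0.5149, 0.22  , 0.0701]), np.float64(0.00030097449734832834))
0.58 0.16 0.069 [301.143  161.2392] [178.3446 186.8867]
0.576 0.16 0.069 [299.9772 160.7976] [178.2796 188.2927]
0.58 0.165 0.069 [301.9904 160.4714] [176.557  186.8556]
0.58 0.16 0.072 [301.2206 160.4002] [178.1405 186.6966]
0.576 0.16 0.072 [300.0528 159.9591] [178.0752 188.1066]
0.58 0.165 0.072 [302.0692 159.6333] [176.3479 186.6654]
0.58 0.16 0.075 [301.2984 159.5584] [177.9354 186.5055]
0.576 0.16 0.075 [300.1287 159.1179] [177.8697 187.9193]
0.58 0.165 0.075 [302.1482 158.7926] [176.1377 186.4742]
```

View pics/c7.png

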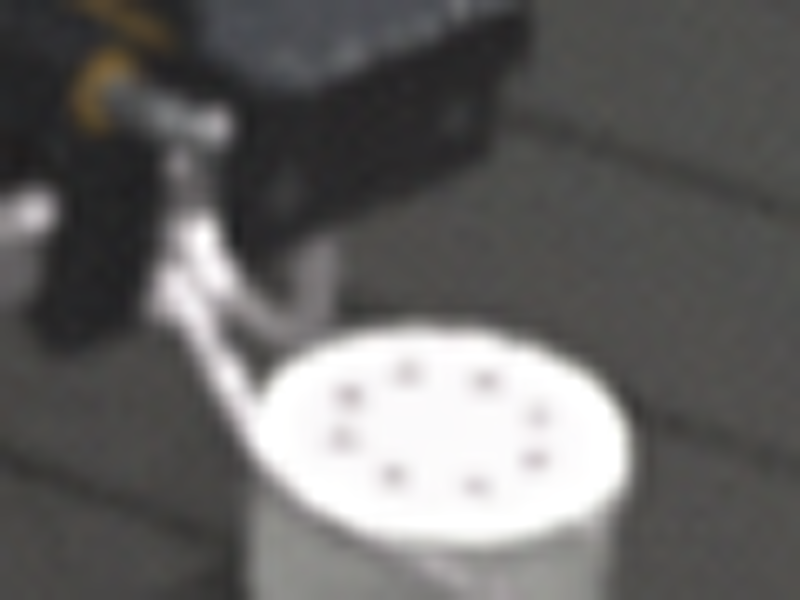

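```bash
cat > hookm.py <<'E'
import sys
from rel import *
n=sys.argv[1]
s,R=tool()
G=s['tool_pos']+.147*R[:,0]; hx=-R[:,2]; hy=np.cross([0,0,1],hx)
for c in('top','side'):
    f=np.load(f'pics/{c}_{n}.npz');p,d=f['p'],f['d'];C=cloud(c,d);g=cv2.cvtColor(p,cv2.COLOR_BGR2GRAY);hs=cv2.cvtColor(p,cv2.COLOR_BGR2HSV)
    L=np.stack([(C-G)@hx,(C-G)@hy,C[...,2]-G[2]],-1)*1000
    for nm,a,b,z0,z1 in(('rear',-100,-20,-25,25),('prong',60,95,-75,-8)):
        m=(L[...,0]>a)&(L[...,0]<b)&(abs(L[...,1])<16)&(L[...,2]>z0)&(L[...,2]<z1)&(g>85)&(hs[...,1]<60)
        Y=L[m]
        if len(Y)>5:
            print(c,nm,len(Y),'x',np.percentile(Y[:,0],[1,50,99]),'y',np.percentile(Y[:,1],[5,50,95]),'z',np.percentile(Y[:,2],[2,10,50,90,98]))
            if nm=='rear': 
                for lo in range(-90,-20,15):
                    k=(Y[:,0]>lo)&(Y[:,0]<lo+15)
                    if k.sum()>4: print('   x',lo,k.sum(),'y',np.median(Y[k,1]),'z 50/90',np.percentile(Y[k,2],[50,90]))
E
python3 hookm.py 3
```

```text
top rear 105 x [-74.0376 -47.6548 -21.2959] y [-1.7534  3.9295  9.336 ] z [ 4.1709  5.7043  8.0666 10.1827 11.6965]
   x -75 27 y 4.1999263657357035 z 50/90 [ 8.9703 10.9604]
   x -60 31 y 3.929524325889346 z 50/90 [7.3826 9.8141]
   x -45 28 y 3.5447475145976544 z 50/90 [8.0411 9.6363]
   x -30 19 y 4.037792908955039 z 50/90 [ 7.9505 10.4405]
side rear 137 x [-76.834  -49.7353 -20.4246] y [-7.1454 -4.2119  3.1953] z [-6.1116 -2.8904  6.53   11.362  12.4258]
   x -90 9 y -2.183075180675319 z 50/90 [1.0898 9.5948]
   x -75 40 y -5.0771037784025275 z 50/90 [ 6.4374 11.519 ]
   x -60 34 y -4.111992740517572 z 50/90 [ 8.6722 11.5233]
   x -45 32 y -4.329922434365648 z 50/90 [ 6.1887 10.8398]
   x -30 22 y -3.99508491413466 z 50/90 [ 8.7681 10.9807]
side prong 22 x [74.6003 76.221  83.3986] y [-4.9804 -1.1861  2.1264] z [-53.966  -51.8393 -42.2062 -31.8541 -26.1389]
```

Request:
{"api": "carry_out", "payload": {"targets": "0 0 -1.5 -4 0;0 0 0 -4 0;0 5 0 0 0;0 10 0 0 0;0 10 0 0 0;0 10 0 0 0;0 5 0 0 0;0 0 0 0 0;0 0 0 0 0"}}

```text
clock: 8.9
tool_pos: [0.5581, 0.0999, 0.2651]
eef_rot: [-0.563, -0.428, 0.564, -0.427]
contact_force: [0.5, -0.7, -1.8]
opening: 0.121
```

```bash
python3 look.py 4
python3 - <<'E'
from rel import *
s,R=tool();print(s['clock'],s['tool_pos'],s['contact_force'],s['moment'])
tip=s['tool_pos']+R[:,0]*.206-R[:,2]*.078;print('tip',tip,proj('top',tip),proj('side',tip), (tip-[.583,.2295,0])[:2]@np.array([[.695,-.719],[.719,.695]]))
for c,(x,y) in dict(side=(270,120)).items():
    cv2.imwrite(f'pics/c8{c}.png',cv2.resize(np.load(f'pics/{c}_4.npz')['p'][y:y+60,x:x+80],(800,600),interpolation=cv2.INTER_CUBIC))
E
python3 hookm.py 4
```

```text
9.0 [0.5584 0.1    0.2659] [-0.3715  0.2033 -0.5772] [-0.096   0.0964  0.0304]
tip [0.5795 0.1752 0.0599] [[173.5752 187.5336]] [[303.3122 161.3881]] [-0.0415 -0.0353]
top rear 101 x [-76.6934 -49.1628 -21.1605] y [-1.6937  4.164   9.036 ] z [ 3.4353  5.157   7.6699 10.0552 10.8201]
   x -90 6 y 4.743305997605589 z 50/90 [5.9481 9.0756]
   x -75 25 y 4.179902449319522 z 50/90 [ 8.4431 10.3118]
   x -60 28 y 3.82832226599883 z 50/90 [ 7.4481 10.1355]
   x -45 26 y 4.182162316674772 z 50/90 [7.8821 9.5225]
   x -30 16 y 2.8914658540748173 z 50/90 [6.6045 9.3471]
side rear 130 x [-77.5485 -51.1827 -20.9717] y [-6.821  -4.3254  3.0205] z [-5.1914 -3.3562  5.9228 11.2566 12.4842]
   x -90 13 y -1.3526268044270768 z 50/90 [ 1.7262 10.5605]
   x -75 36 y -4.387548462170546 z 50/90 [ 6.2812 10.9968]
   x -60 31 y -4.6793358741091025 z 50/90 [ 5.0661 11.4401]
   x -45 31 y -4.3984893963422 z 50/90 [ 7.816  10.1142]
   x -30 19 y -4.540422835893657 z 50/90 [ 7.3132 11.8607]
side prong 40 x [63.242  75.7204 94.3563] y [-14.5792  -2.2409   8.2038] z [-72.7823 -71.2304 -49.7721 -40.5072 -34.5259]
```

View pics/c8side.png

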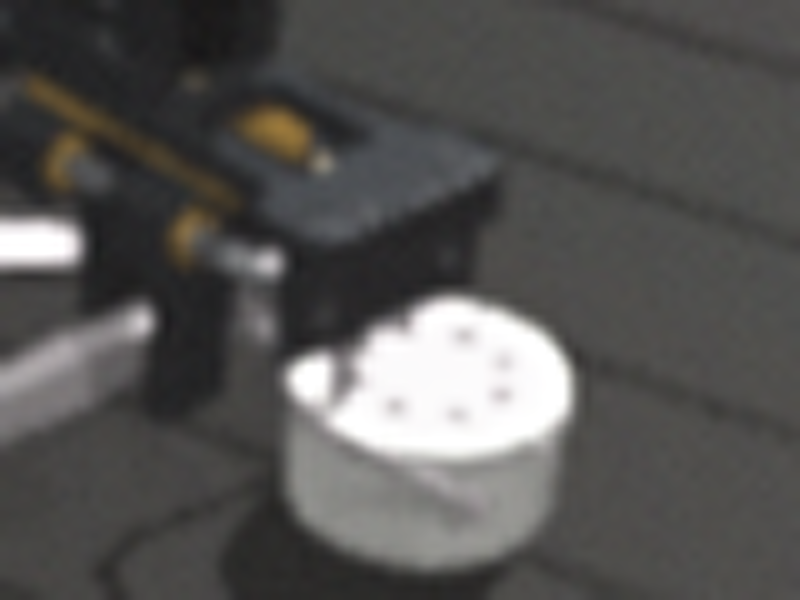

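Request:
{"api": "carry_out", "payload": {"targets": "0 4 0 1 0;0 6 0 0.5 0;0 6 0 0 0;0 6 0 0 0;0 4 0 0 0;0 0 0 0 0;0 0 0 0 0"}}

```text
clock: 9.58
tool_pos: [0.5578, 0.0986, 0.2393]
eef_rot: [-0.563, -0.428, 0.563, -0.427]
contact_force: [-0.5, -0.8, -2.2]
opening: 0.126
```

```bash
cat > st.py <<'E'
import sys
from rel import *
n=sys.argv[1]
import subprocess
s,R=tool();print(s['clock'],s['tool_pos'],s['contact_force'],s['moment'],s['opening']*88)
tip=s['tool_pos']+R[:,0]*.206-R[:,2]*.078
hx=-R[:,2];print('tip',tip,proj('side',tip),'yaw',np.degrees(np.arctan2(hx[1],hx[0])),'hxF',s['contact_force']@hx)
if n!='-':
    x,y=int(sys.argv[2]),int(sys.argv[3]);w=int(sys.argv[4]) if len(sys.argv)>4 else 80
    p,d=eyes.snapshot('side');np.savez(f'pics/side_{n}.npz',p=p,d=d);cv2.imwrite(f'pics/s{n}.png',cv2.resize(p[y:y+w*3//4,x:x+w],(800,600),interpolation=cv2.INTER_CUBIC))
E
python3 st.py 5 270 120
```

```text
9.5833 [0.5578 0.0986 0.2393] [-0.4692 -0.7821 -2.1765] [-0.1268  0.0653  0.0011] 11.100653059230218
tip [0.5786 0.1737 0.0333] [[302.1031 168.7486]] yaw 74.41720032319537 hxF -0.8788037127304513
```

View pics/s5.png

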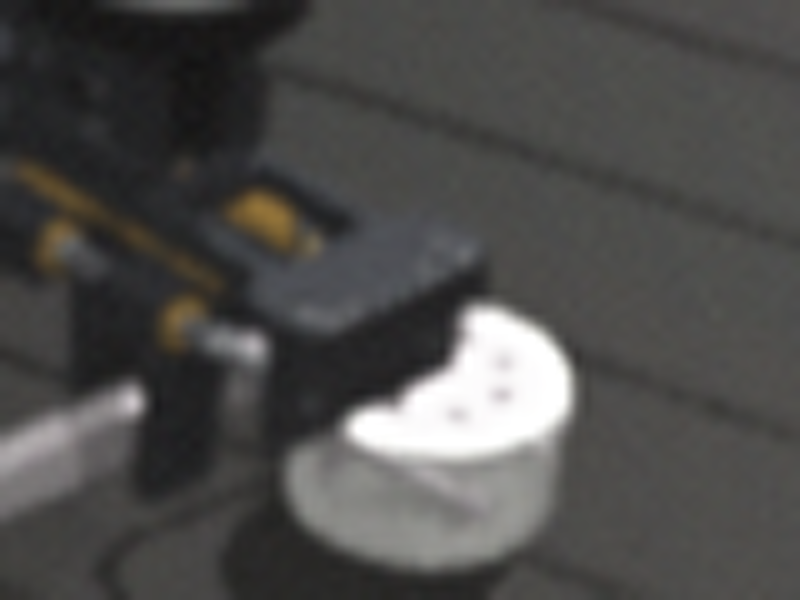

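Request:
{"api": "carry_out", "payload": {"targets": "0 0 -1.2 2.2 0;0 0 -1.2 2.2 0;0 0 -1.2 2.2 0;0 0 -1.2 2.2 0;0 0 -1.2 2.2 0;0 0 -1.2 2.2 0;0 2 -1.2 2.2 0;0 4 -0.6 1.1 0;0 4 0 0 0;0 4 0 0 0;0 4 0 0 0;0 0 0 0 0"}}

```text
clock: 10.63
tool_pos: [0.5444, 0.0851, 0.2206]
eef_rot: [-0.563, -0.428, 0.564, -0.427]
contact_force: [0.8, 0.5, -1.8]
opening: 0.127
```

```bash
python3 st.py 6 260 120
```

```text
10.6333 [0.5444 0.0851 0.2206] [ 0.7639  0.5264 -1.7757] [-0.073   0.0356 -0.0544] 11.169723623935043
tip [0.565  0.1601 0.0146] [[295.5655 174.2987]] yaw 74.41760070205501 hxF 0.7135853584587694
```

View pics/s6.png

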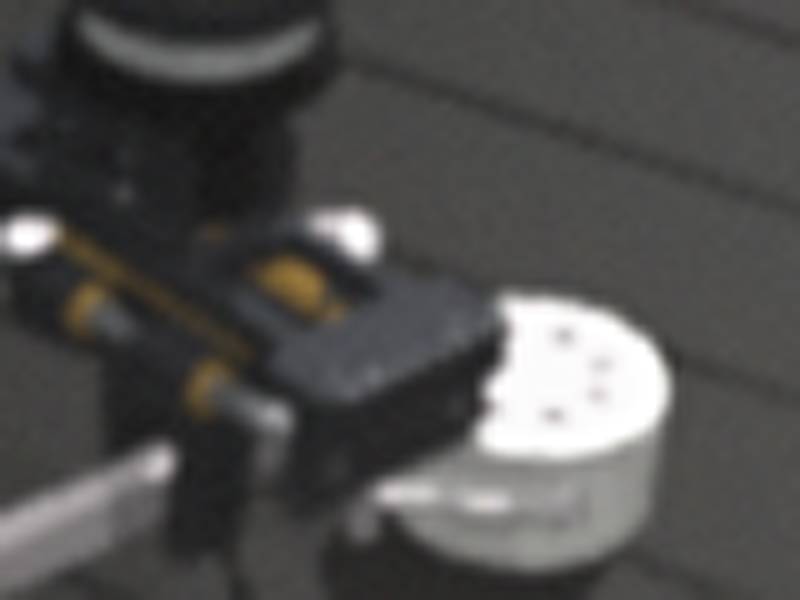

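```bash
cat > path.py <<'E'
import numpy as np
from scipy.interpolate import CubicSpline
np.set_printoptions(precision=1,suppress=True,linewidth=150)
H=np.array([541.5,30.]);a=np.radians(45.6);B=np.array([[np.cos(a),-np.sin(a)],[np.sin(a),np.cos(a)]])
def sim(W,N=40):
    W=np.array(W,float);t=np.r_[0,np.cumsum(np.linalg.norm(np.diff(W,axis=0),axis=1))]
    P=CubicSpline(t,W)(np.linspace(0,t[-1],N+1));f=CubicSpline(t,W)(np.linspace(0,t[-1],2000))
    T=np.array([171.5,110.]);L=np.linalg.norm(f[0]-T);out=[];md=1e9
    E=[np.array([-8,55.7]),np.array([-8,-55.7])]
    for q in f:
        u=q-T;T=q-u/np.linalg.norm(u)*L
        md=min(md,min(np.linalg.norm(T-e) for e in E)-42);out.append((*T,np.degrees(np.arctan2(u[1],u[0]))%360))
    return P,np.array(out),md,t[-1]
if __name__=='__main__':
    for W in ([[109,74],[20,-10],[-60,0]],[[109,74],[40,5],[-10,-16],[-60,0]],[[109,74],[50,5],[0,-20],[-60,-3]],[[109,74],[55,10],[10,-15],[-30,-10],[-60,-2]]):
        P,o,md,l=sim(W);print(W,l,md);print(o[::400],o[-1])
E
python3 path.py
```

```text
[[109, 74], [20, -10], [-60, 0]] 203.00313149382498 11.306852521494704
[[171.5 110.  209.9]
 [136.3  82.3 223.3]
 [107.   54.1 223. ]
 [ 79.6  31.4 214.9]
 [ 49.4  15.  201.6]] [ 11.9   6.2 185. ]
[[109, 74], [40, 5], [-10, -16], [-60, 0]] 204.3093422491953 11.533589388006725
[[171.5 110.  209.9]
 [141.9  89.8 217.7]
 [108.4  62.2 220.4]
 [ 75.2  35.  216.8]
 [ 43.7  15.2 205.9]] [ 11.9   6.  184.8]
[[109, 74], [50, 5], [0, -20], [-60, -3]] 209.04900813929822 15.884565033755962
[[171.5 110.  209.9]
 [141.5  88.3 220.1]
 [108.8  58.8 222.7]
 [ 76.5  30.7 218.1]
 [ 45.2  10.5 205.8]] [ 12.    1.4 183.5]
[[109, 74], [55, 10], [10, -15], [-30, -10], [-60, -2]] 206.57547450078107 11.497446173829026
[[171.5 110.  209.9]
 [141.8  89.7 218.5]
 [108.5  60.1 223.1]
 [ 77.1  32.2 218.3]
 [ 47.2  14.2 201.9]] [ 11.7   6.  186.3]
```

```bash
cat >> path.py <<'E'
def rows(Pb,yaws):
    """Pb pin points in bracket frame mm (first=current), yaws deg of hook x"""
    Pw=H+Pb@B.T; Y=np.radians(yaws); hx=np.c_[np.cos(Y),np.sin(Y)];T=Pw-78*hx;out=[]
    for i in range(len(T)-1):
        tz=-hx[i]; ty=np.array([np.sin(Y[i]),-np.cos(Y[i])]);d=T[i+1]-T[i]
        out.append((round(d@ty,1),round(d@tz,1),round(-(Y[i+1]-Y[i]),4)))
    return T,out
E
python3 - <<'E'
from path import *
P,o,md,l=sim([[109,74],[50,5],[0,-20],[-60,-3]],40)
T,ro=rows(P,np.linspace(74.4,58,41))
print(H+P[0]@B.T,T[0],T[20],T[-1])
print(';'.join('0 0 %g %g %g'%x for x in ro[:20]));print(';'.join('0 0 %g %g %g'%x for x in ro[20:]))
E
```

```text
[564.9 159.7] [543.9  84.5] [539.4 -16.4] [460.3 -81.1]
0 0 1.6 3.8 0.0072;0 0 1.6 4 0.0072;0 0 1.7 4.2 0.0072;0 0 1.7 4.3 0.0072;0 0 1.7 4.5 0.0072;0 0 1.8 4.6 0.0072;0 0 1.8 4.7 0.0072;0 0 1.8 4.8 0.0072;0 0 1.7 4.9 0.0072;0 0 1.7 5 0.0072;0 0 1.7 5.1 0.0072;0 0 1.6 5.1 0.0072;0 0 1.5 5.2 0.0072;0 0 1.5 5.2 0.0072;0 0 1.4 5.2 0.0072;0 0 1.3 5.3 0.0072;0 0 1.2 5.3 0.0072;0 0 1 5.3 0.0072;0 0 0.9 5.3 0.0072;0 0 0.7 5.3 0.0072
0 0 0.6 5.3 0.0072;0 0 0.4 5.3 0.0072;0 0 0.2 5.2 0.0072;0 0 -0 5.2 0.0072;0 0 -0.3 5.2 0.0072;0 0 -0.5 5.1 0.0072;0 0 -0.8 5.1 0.0072;0 0 -1 5 0.0072;0 0 -1.3 5 0.0072;0 0 -1.6 4.9 0.0072;0 0 -1.9 4.8 0.0072;0 0 -2.2 4.7 0.0072;0 0 -2.6 4.7 0.0072;0 0 -3 4.6 0.0072;0 0 -3.3 4.5 0.0072;0 0 -3.7 4.4 0.0072;0 0 -4.1 4.3 0.0072;0 0 -4.6 4.2 0.0072;0 0 -5 4.1 0.0072;0 0 -5.5 4 0.0072
```

Request:
{"api": "carry_out", "payload": {"targets": "0 0 1.6 3.8 0.007;0 0 1.6 4 0.007;0 0 1.7 4.2 0.007;0 0 1.7 4.3 0.007;0 0 1.7 4.5 0.007;0 0 1.8 4.6 0.007;0 0 1.8 4.7 0.007;0 0 1.8 4.8 0.007", "force": 60}}

```text
clock: 11.35
tool_pos: [0.5476, 0.0472, 0.2217]
eef_rot: [0.575, 0.412, -0.575, 0.411]
contact_force: [-0.5, 2.3, -2.7]
opening: 0.126
```

```bash
python3 st.py 7 250 110 100
```

```text
11.35 [0.5476 0.0472 0.2217] [-0.4867  2.3127 -2.6855] [0.5141 0.093  0.0951] 11.072580304970193
tip [0.5728 0.1211 0.0157] [[291.1397 181.1033]] yaw 71.16475170065786 hxF 2.031475125815273
```

View pics/s7.png

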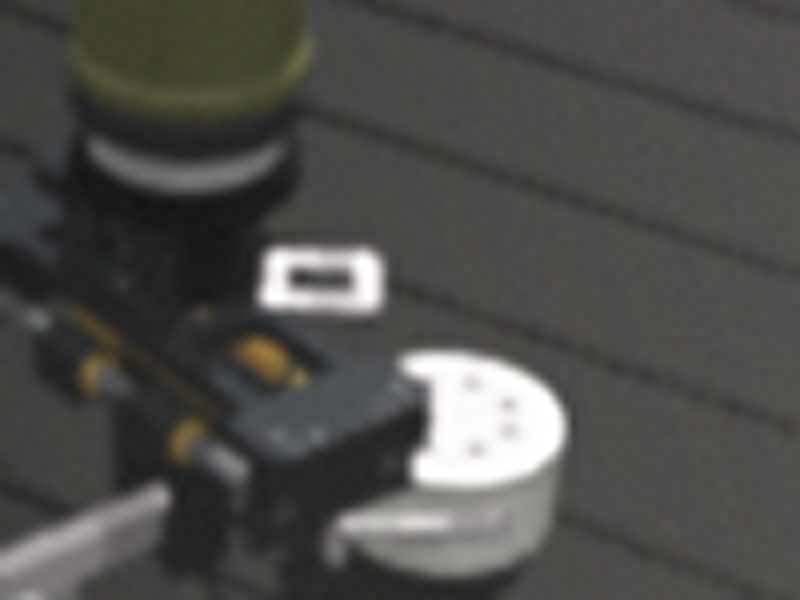

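Request:
{"api": "carry_out", "payload": {"targets": "0 0 1.7 4.9 0.007;0 0 1.7 5 0.007;0 0 1.7 5.1 0.007;0 0 1.6 5.1 0.007;0 0 1.5 5.2 0.007;0 0 1.5 5.2 0.007;0 0 1.4 5.2 0.007;0 0 1.3 5.3 0.007;0 0 1.2 5.3 0.007;0 0 1 5.3 0.007;0 0 0.9 5.3 0.007;0 0 0.7 5.3 0.007;0 0 0 0 0"}}

```text
clock: 12.48
tool_pos: [0.54, -0.0178, 0.2218]
eef_rot: [-0.592, -0.386, 0.593, -0.387]
contact_force: [-0.5, 0.2, -1.8]
opening: 0.129
```

```bash
python3 st.py 8 220 130 120
python3 - <<'E'
from path import *
P,o,md,l=sim([[109,74],[50,5],[0,-20],[-60,-3]],40)
T,ro=rows(P,np.linspace(74.4,58,41));print(T[8],T[20],P[20],H+P[20]@B.T)
E
python3 - <<'E'
from rel import *
p,d=eyes.snapshot('top');np.savez('pics/top_8.npz',p=p,d=d);cv2.imwrite('pics/t8.png',cv2.resize(p[140:260,120:280],(800,600),interpolation=cv2.INTER_CUBIC))
E
```

```text
12.4833 [ 0.54   -0.0178  0.2218] [-0.5115  0.1608 -1.7946] [0.0549 0.2218 0.0904] 11.317333099387984
tip [0.5713 0.0533 0.0156] [[278.5132 192.4082]] yaw 66.24090807297401 hxF -0.05623821350431906
[546.7  47.2] [539.4 -16.4] [38.4 -3.5] [570.9  54.9]
```

View pics/s8.png

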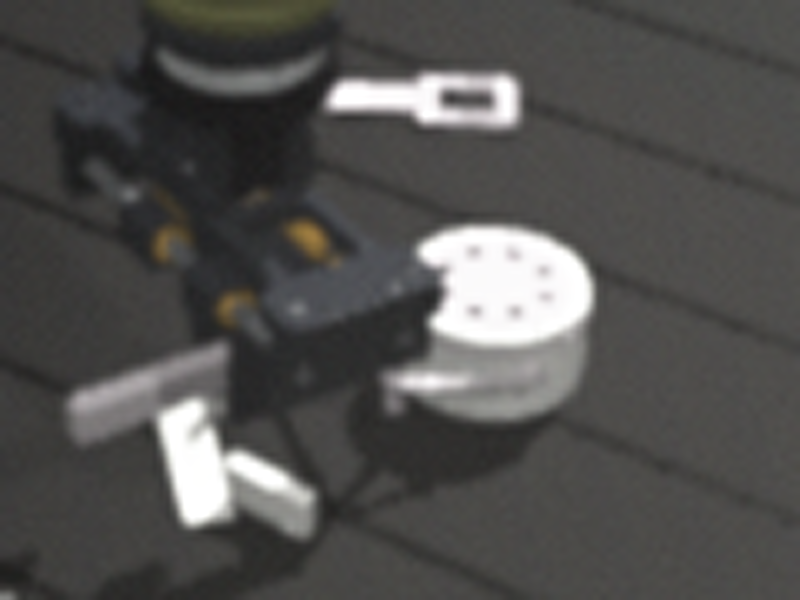

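View pics/t8.png

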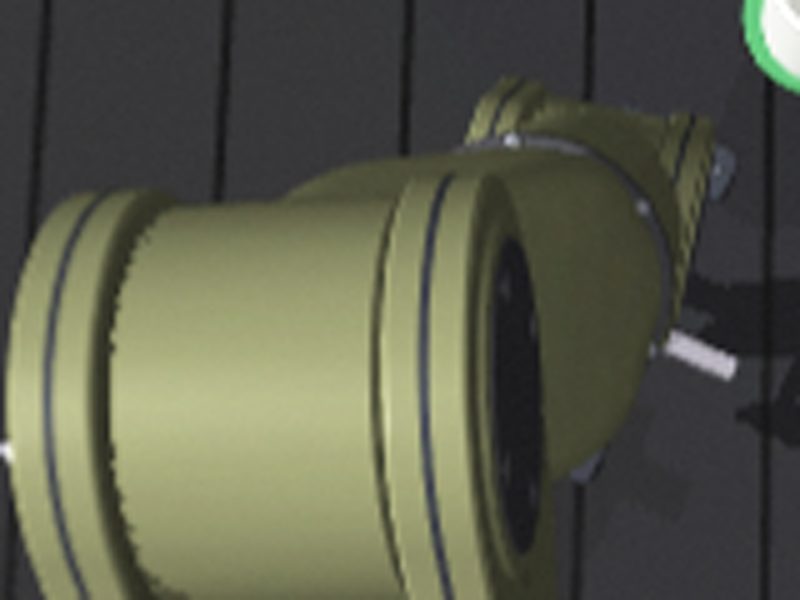

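```bash
cat > tin.py <<'E'
import sys
from rel import *
from path import H,B
n=sys.argv[1]
f=np.load(f'pics/side_{n}.npz');p,d=f['p'],f['d'];C=cloud('side',d);g=cv2.cvtColor(p,cv2.COLOR_BGR2GRAY)
m=(g>170)&(abs(C[...,2]-.045)<.010)&(C[...,0]>.45)&(C[...,0]<.68)&(C[...,1]>-.04)&(C[...,1]<.3)
m=cv2.morphologyEx(m.astype(np.uint8),cv2.MORPH_OPEN,np.ones((3,3),np.uint8))
k=max(cv2.findContours(m,cv2.RETR_EXTERNAL,cv2.CHAIN_APPROX_NONE)[0],key=cv2.contourArea).reshape(-1,2)
X=onz('side',k,.045)[:,:2]
# circle fit R fixed ~.0405 robust, using right/outer boundary
from scipy.optimize import least_squares
q=least_squares(lambda c:np.hypot(*(X-c).T)-.0402,X.mean(0)+[.0,.0],loss='soft_l1',f_scale=.001).x
hull=np.hypot(*(X-q).T)
print('lid side-raw',q,'inl',(abs(hull-.0402)<.0025).mean(),'bracket frame mm',(q*1e3-H)@B)
E
for n in 0 8; do python3 tin.py $n; done; python3 -c "
from path import *
P,o,md,l=sim([[109,74],[50,5],[0,-20],[-60,-3]],40);print(o[1000])"
```

```text
lid side-raw [0.6 0.2] inl 0.7580645161290323 bracket frame mm [172.5 109.8]
lid side-raw [0.6 0.1] inl 0.6666666666666666 bracket frame mm [95.7 41.8]
[ 92.5  44.  221.3]
```

Request:
{"api": "carry_out", "payload": {"targets": "0 0 0.6 5.3 0.007;0 0 0.4 5.3 0.007;0 0 0.2 5.2 0.007;0 0 0 5.2 0.007;0 0 -0.3 5.2 0.007;0 0 -0.5 5.1 0.007;0 0 -0.8 5.1 0.007;0 0 -1 5 0.007;0 0 -1.3 5 0.007;0 0 -1.6 4.9 0.007;0 0 -1.9 4.8 0.007;0 0 -2.2 4.7 0.007;0 0 -2.6 4.7 0.007;0 0 0 0 0"}}

```text
clock: 13.75
tool_pos: [0.5009, -0.0708, 0.2217]
eef_rot: [-0.608, -0.359, 0.61, -0.359]
contact_force: [0.2, -0.5, -2.1]
opening: 0.127
```

```bash
sed -i 's/precision=1/precision=4/' path.py; python3 st.py 9 220 130 120; python3 tin.py 9;python3 - <<'E'
from rel import *
from path import *
s,R=tool();tip=s['tool_pos']+R[:,0]*.206-R[:,2]*.078;print('pin br',(tip[:2]*1e3-H)@B)
E
```

```text
13.75 [ 0.5009 -0.0708  0.2217] [ 0.2238 -0.467  -2.1254] [0.0248 0.0862 0.008 ] 11.144974572745069
tip [ 0.5383 -0.0027  0.0156] [[258.0867 198.1759]] yaw 61.06520272320785 hxF -0.29756512601196794
lid side-raw [0.5641 0.0657] inl 0.9130434782608695 bracket frame mm [41.3327  8.8271]
pin br [-25.2138 -20.8394]
```

View pics/s9.png

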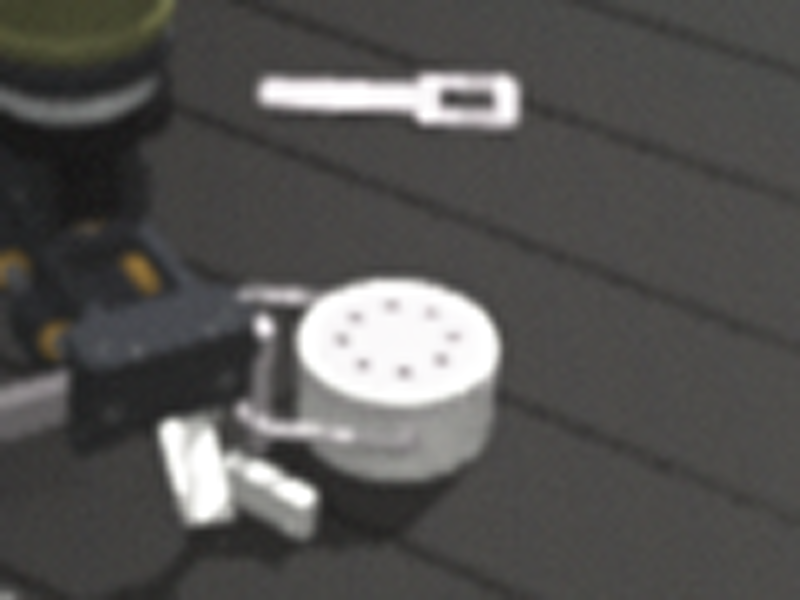

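Run:
```python
from path import *
W=np.array([[-25.2,-20.8],[-31,-13],[-39,-6],[-50,-2],[-62,0]])
t=np.r_[0,np.cumsum(np.linalg.norm(np.diff(W,axis=0),axis=1))];cs=CubicSpline(t,W);print(t[-1])
P=cs(np.linspace(0,t[-1],13));f=cs(np.linspace(0,t[-1],500))
T=np.array([41.3,8.8]);L=np.linalg.norm(f[0]-T)
for q in f:u=q-T;T=q-u/np.linalg.norm(u)*L
print(T,L,np.linalg.norm(f-[-36.3,-22],axis=1).min())
Tc,ro=rows(P,np.full(13,61.07));print(';'.join('0 0 %g %g 0'%x[:2] for x in ro))
print(rows(np.array([[-62,0],[-63,0.]]),[61.07]*2)[1])
```

```text
44.22045308822901
[10.665   4.2675] 72.79017790883603 9.769835966547332
0 0 -3.4 1.2 0;0 0 -3.5 1.4 0;0 0 -3.4 1.6 0;0 0 -3.2 1.8 0;0 0 -3 2.1 0;0 0 -2.7 2.5 0;0 0 -2.3 2.9 0;0 0 -2 3.1 0;0 0 -1.8 3.3 0;0 0 -1.6 3.4 0;0 0 -1.5 3.4 0;0 0 -1.5 3.3 0
[(np.float64(-0.3), np.float64(1.0), np.float64(-0.0))]
```

Request:
{"api": "carry_out", "payload": {"targets": "0 0 -3.4 1.2 0;0 0 -3.5 1.4 0;0 0 -3.4 1.6 0;0 0 -3.2 1.8 0;0 0 -3 2.1 0;0 0 -2.7 2.5 0;0 0 -2.3 2.9 0;0 0 -2 3.1 0;0 0 -1.8 3.3 0;0 0 0 0 0"}}

```text
clock: 14.63
tool_pos: [0.4695, -0.0756, 0.2217]
eef_rot: [-0.608, -0.36, 0.609, -0.359]
contact_force: [0.8, 1.4, -1.6]
opening: 0.123
```

```bash
cat >> st.py <<'E'
from path import H,B
print('pin br',(tip[:2]*1e3-H)@B,'F br',s['contact_force'][:2]@B)
E
python3 st.py 10 210 140 100; python3 tin.py 10
```

```text
14.6333 [ 0.4695 -0.0756  0.2217] [ 0.7958  1.3967 -1.6148] [ 0.2114 -0.0523 -0.0533] 10.855002946872638
tip [ 0.5069 -0.0073  0.0157] [[248.2024 194.9427]] yaw 61.13194341585596 hxF 1.608472924321944
pin br [-50.8934  -1.3756] F br [1.5547 0.4087]
lid side-raw [0.552  0.0513] inl 0.8714285714285714 bracket frame mm [22.5616  7.415 ]
```

View pics/s10.png

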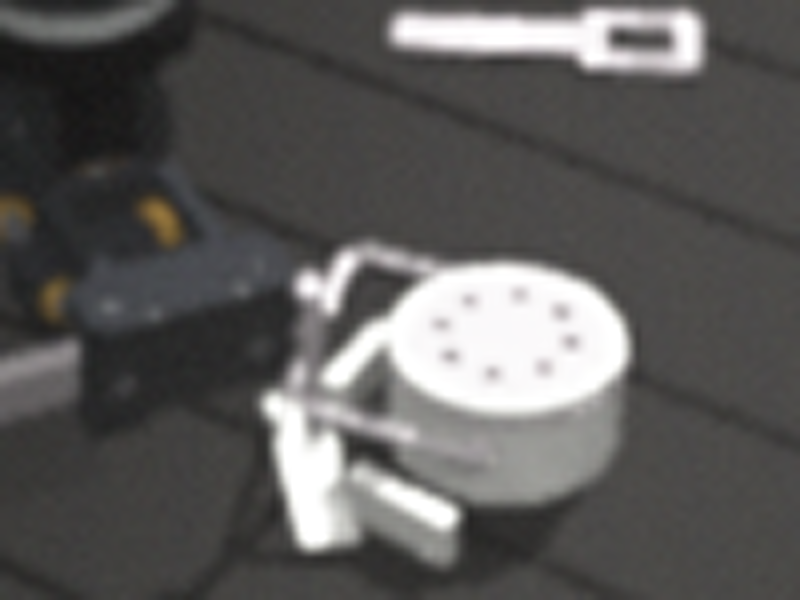

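Request:
{"api": "carry_out", "payload": {"targets": "0 0 -0.3 2 0;0 0 -0.3 2 0;0 0 -0.3 2 0;0 0 -0.3 2 0;0 0 -0.3 2 0;0 0 -0.2 2 0"}}

```text
clock: 15.18
tool_pos: [0.4629, -0.0849, 0.2217]
eef_rot: [0.609, 0.36, -0.609, 0.36]
contact_force: [0.7, 1.9, -1.7]
opening: 0.124
```

```bash
python3 st.py 11 210 140 100; python3 tin.py 11
```

```text
15.1833 [ 0.4629 -0.0849  0.2217] [ 0.72    1.9384 -1.6582] [ 0.3461 -0.2356  0.0155] 10.896051815979462
tip [ 0.5005 -0.0165  0.0157] [[244.5156 195.7611]] yaw 61.18484689806605 hxF 2.045304815710336
pin br [-61.9034  -3.2311] F br [1.8887 0.8419]
lid side-raw [0.5451 0.0416] inl 0.7671232876712328 bracket frame mm [10.8275  5.5805]
```

Request:
{"api": "carry_out", "payload": {"targets": "0 0 -0.3 1.5 0;0 0 -0.3 1.5 0;0 0 -0.3 1.5 0;0 0 -0.3 1.5 0;0 0 -0.3 1 0"}}

```text
clock: 15.65
tool_pos: [0.4584, -0.0899, 0.2217]
eef_rot: [0.609, 0.36, -0.608, 0.36]
contact_force: [2.5, 3.7, -1.8]
opening: 0.126
```

```bash
python3 st.py 12 210 140 100; python3 tin.py 12
```

```text
15.65 [ 0.4584 -0.0899  0.2217] [ 2.5411  3.7207 -1.7519] [ 0.6978 -0.3648 -0.0111] 11.051386634934843
tip [ 0.496  -0.0215  0.0157] [[242.222  196.0606]] yaw 61.206271846927145 hxF 4.483608515397175
pin br [-68.5884  -3.5149] F br [4.4363 0.7877]
lid side-raw [0.5414 0.0373] inl 0.8309859154929577 bracket frame mm [5.0874 5.1754]
```

View pics/s12.png

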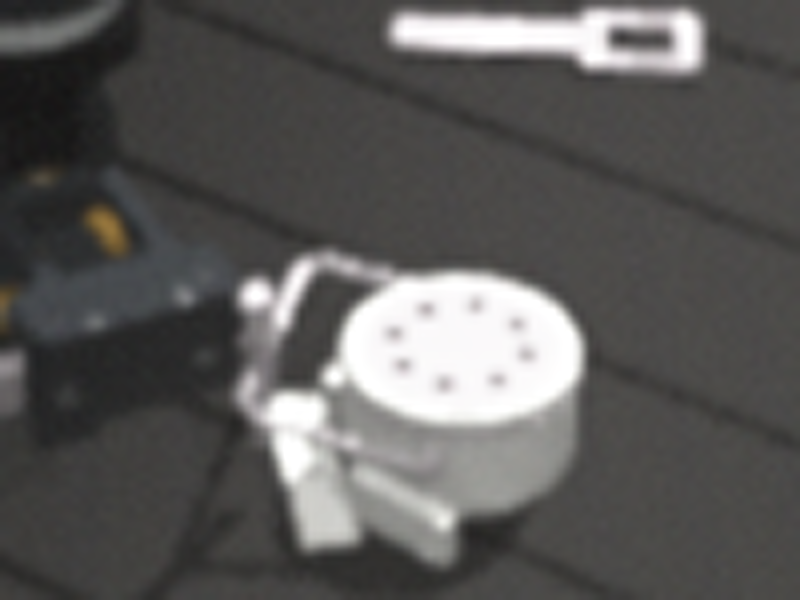

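Request:
{"api": "carry_out", "payload": {"targets": "0 0 1.3 0.8 0;0 0 1.3 0.8 0;0 0 1.3 0.8 0;0 0 1.3 0.8 0;0 0 1.3 0.8 0;0 0 0 0 0"}}

```text
clock: 16.2
tool_pos: [0.4622, -0.0971, 0.2217]
eef_rot: [0.609, 0.36, -0.609, 0.36]
contact_force: [1.6, 3.0, -1.8]
opening: 0.121
```

```bash
python3 st.py 13 210 140 100; python3 tin.py 13
```

```text
16.2 [ 0.4622 -0.0971  0.2217] [ 1.5685  2.9883 -1.7862] [ 0.6654 -0.2039  0.0433] 10.643994999664482
tip [ 0.4999 -0.0288  0.0157] [[241.7524 197.9009]] yaw 61.15708623660491 hxF 3.3745193810357557
pin br [-71.1628 -11.4122] F br [3.2325 0.9702]
lid side-raw [0.5424 0.0321] inl 0.8857142857142857 bracket frame mm [2.0849 0.8389]
```

View pics/s13.png

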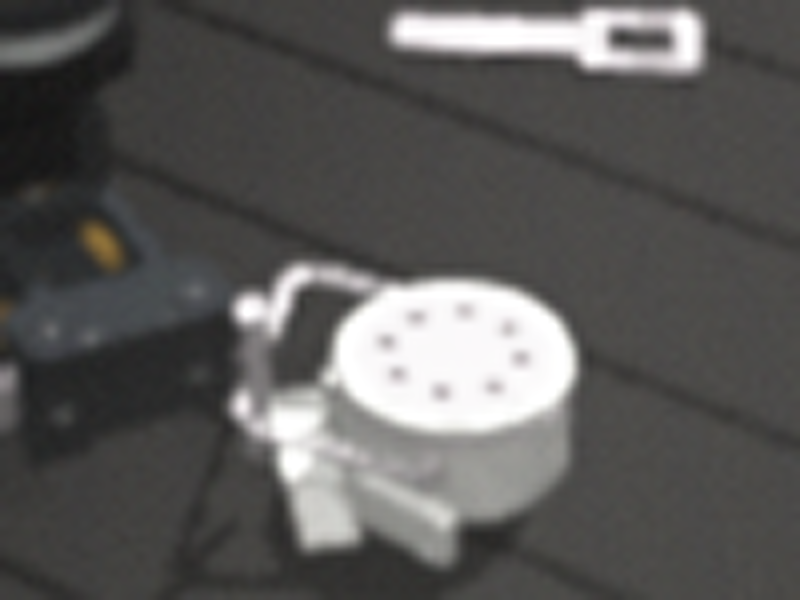

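Request:
{"api": "carry_out", "payload": {"targets": "0 0 0.5 0.6 0;0 0 0.5 0.6 0;0 0 0.5 0.6 0;0 0 0.5 0.6 0;0 0 0 0 0"}}

```text
clock: 16.67
tool_pos: [0.4627, -0.1, 0.2217]
eef_rot: [0.609, 0.36, -0.609, 0.36]
contact_force: [1.5, 3.1, -3.4]
opening: 0.126
```

```bash
python3 st.py 14 210 140 100; python3 tin.py 14
```

```text
16.6667 [ 0.4627 -0.1     0.2217] [ 1.4935  3.0926 -3.3665] [ 0.6862 -0.2679  0.0056] 11.05931876259348
tip [ 0.5004 -0.0317  0.0157] [[241.3    198.4761]] yaw 61.16959734944913 hxF 3.4293982699695427
pin br [-72.8221 -13.757 ] F br [3.2546 1.0967]
lid side-raw [0.5431 0.029 ] inl 0.8405797101449275 bracket frame mm [ 0.4238 -1.7976]
```

Request:
{"api": "carry_out", "payload": {"targets": "0 0 -0.1 0.5 0;0 0 -0.1 0.5 0;0 0 -0.1 0.5 0;0 0 0 0 0"}}

```text
clock: 17.05
tool_pos: [0.4623, -0.1003, 0.2217]
eef_rot: [0.609, 0.36, -0.608, 0.36]
contact_force: [3.3, 4.9, -3.4]
opening: 0.128
```

```bash
python3 st.py 15 210 140 100; python3 tin.py 15
```

```text
17.05 [ 0.4623 -0.1003  0.2217] [ 3.2726  4.8787 -3.4025] [ 1.0387 -0.5492  0.0407] 11.305244633372679
tip [ 0.5001 -0.0318  0.0158] [[241.2103 198.435 ]] yaw 61.23859153965786 hxF 5.84639829630541
pin br [-73.063  -13.6606] F br [5.7754 1.0753]
lid side-raw [0.5431 0.0289] inl 0.8428571428571429 bracket frame mm [ 0.334  -1.8767]
```

View pics/s15.png

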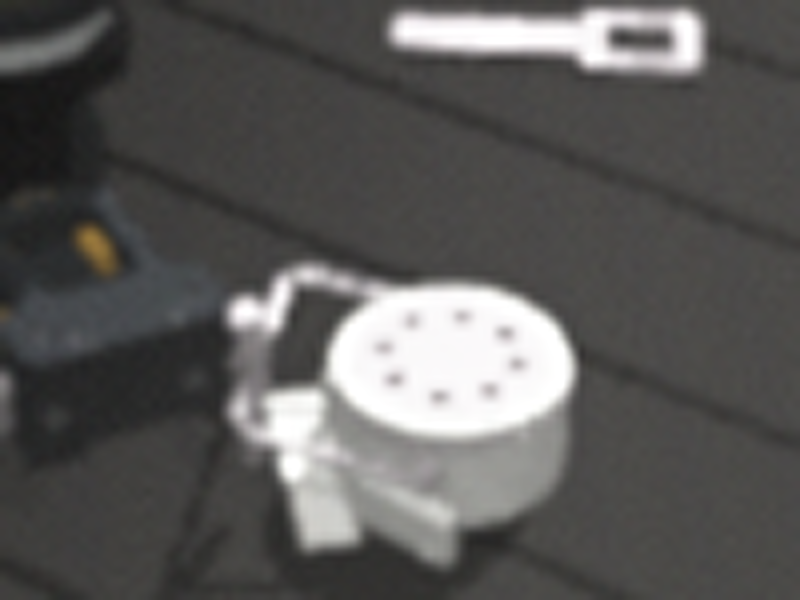

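Request:
{"api": "carry_out", "payload": {"targets": "0 0 0.1 -0.5 0;0 0 0.1 -1 0;0 0 0 -1.5 0;0 0 0 -1.5 0;0 0 0 -1.5 0;0 0 0 -1.5 0;0 0 0 -1 0;0 0 0 0 0"}}

```text
clock: 17.77
tool_pos: [0.466, -0.0936, 0.2217]
eef_rot: [-0.609, -0.36, 0.609, -0.36]
contact_force: [0.0, -0.8, -1.2]
opening: 0.126
```

```bash
python3 st.py 16 210 140 100; python3 tin.py 16
```

```text
17.7667 [ 0.466  -0.0936  0.2217] [ 0.0257 -0.7628 -1.2059] [-0.0947  0.1318 -0.0031] 11.123079568629462
tip [ 0.5036 -0.0253  0.0157] [[243.5493 197.7446]] yaw 61.18142506450565 hxF -0.6558218496135378
pin br [-66.02   -11.5908] F br [-0.5271 -0.5521]
lid side-raw [0.5432 0.029 ] inl 0.855072463768116 bracket frame mm [ 0.4661 -1.9609]
```

View pics/s16.png

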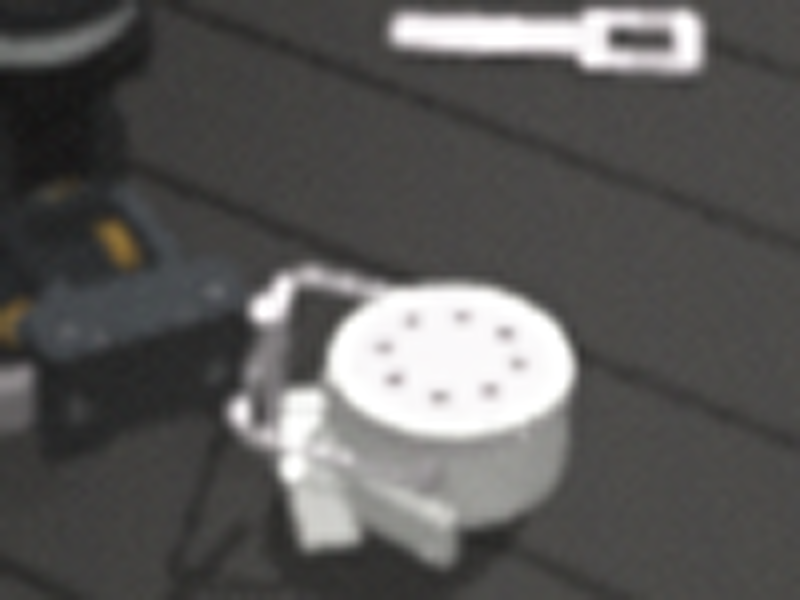

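Request:
{"api": "carry_out", "payload": {"targets": "0 0 -1 0 0;0 0 -1 0 0;0 -3 0 0 0;0 -4 0 0 0;0 -4 0 0 0;0 -4 0 0 0;0 -5 0 0 0;0 -5 0 0 0;0 -7 0 0 0;0 -10 0 0 0;0 -15 0 0 0;0 -20 0 0 0;0 -7 0 0 0;0 0 0 0 0"}}

```text
clock: 18.98
tool_pos: [0.4648, -0.0928, 0.3076]
eef_rot: [0.61, 0.359, -0.608, 0.361]
contact_force: [-1.1, 0.3, -0.8]
opening: 0.123
```

```bash
python3 st.py 17 210 120 100; python3 tin.py 17; python3 hookm.py 17 2>&1 | grep -v top
python3 - <<'E'
from rel import *
s,R=tool();print(R)
for t in([.56,-.24,.306],[.5749,-.2555,.3057]):print(go(t))
print('turn',74.4)
E
```

```text
18.9833 [ 0.4648 -0.0928  0.3076] [-1.1143  0.2969 -0.8018] [-0.0828  0.143  -0.0409] 10.824054623426905
tip [ 0.5032 -0.0246  0.1017] [[243.1452 173.0543]] yaw 61.17918911438291 hxF -0.27816170506171617
pin br [-65.7986 -10.7974] F br [-0.5675  1.0039]
lid side-raw [0.5433 0.0292] inl 0.8142857142857143 bracket frame mm [ 0.6794 -1.7922]
Traceback (most recent call last):
  File "hookm.py", line 7, in <module>
    f=np.load(f'pics/{c}_{n}.npz');p,d=f['p'],f['d'];C=cloud(c,d);g=cv2.cvtColor(p,cv2.COLOR_BGR2GRAY);hs=cv2.cvtColor(p,cv2.COLOR_BGR2HSV)
[[ 0.0022  0.8762 -0.4819]
 [-0.0002 -0.4819 -0.8762]
 [-1.      0.002  -0.0009]]
[  0.774  154.7347  83.0826]
[  1.1105 175.2595  89.4833]
turn 74.4
```

View pics/s17.png

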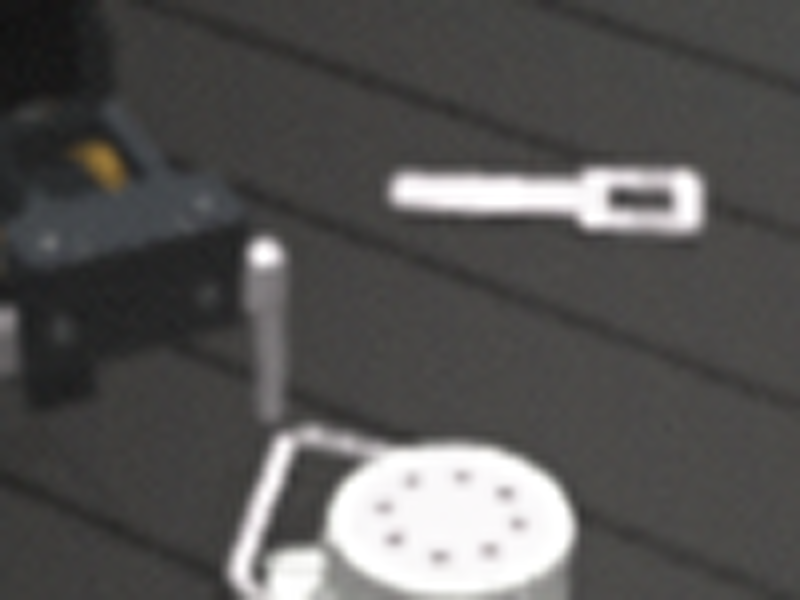

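Request:
{"api": "carry_out", "payload": {"targets": "0 -5 0 0 -0.116;0 0 0 0 -0.115;0 0 0 0 0;0 0 20 10 0;0 0 30 30 0;0 0 30 30 0;0 0 20 20 0;0 0 0 0 0;0 0 0 0 0"}}

```text
clock: 19.78
tool_pos: [0.5354, -0.2065, 0.3095]
eef_rot: [-0.564, -0.426, 0.565, -0.426]
contact_force: [0.4, 1.0, -1.7]
opening: 0.128
```

```bash
python3 st.py -
python3 - <<'E'
from rel import *
print(go([.5749,-.2555,.3057]))
E
```

```text
19.7833 [ 0.5354 -0.2065  0.3095] [ 0.3747  1.0438 -1.6834] [-0.053   0.1557  0.0668] 11.26643633518935
tip [ 0.5566 -0.1315  0.1035] [[234.6212 200.3962]] yaw 74.0865064689709 hxF 1.106946419199021
pin br [-104.845  -123.7364] F br [1.0079 0.4626]
[ 3.7232 51.4139 36.2855]
```

Request:
{"api": "carry_out", "payload": {"targets": "0 0 12 8 -0.005;0 0 15 10 0;0 0 14 10 0;0 1 8 6 0;0 0 2.4 2.3 0;0 0 0 0 0;0 0 0 0 0"}}

```text
clock: 20.37
tool_pos: [0.5749, -0.2519, 0.309]
eef_rot: [-0.562, -0.43, 0.562, -0.428]
contact_force: [-0.8, 1.1, -2.2]
opening: 0.126
```

```bash
python3 look.py 18;python3 st.py -
python3 - <<'E'
from rel import *
print(go([.5749,-.2555,.3057]))
E
python3 hookm.py 18;  python3 -c "
import cv2,numpy as np
p=np.load('pics/side_18.npz')['p'];cv2.imwrite('pics/s18.png',cv2.resize(p[185:275,160:280],(800,600),interpolation=cv2.INTER_CUBIC))"
```

```text
20.4667 [ 0.5751 -0.2521  0.3094] [-0.1086 -0.6941 -1.5093] [-0.1152  0.0487  0.0021] 11.06411017548054
tip [ 0.5953 -0.1765  0.1035] [[235.9635 216.425 ]] yaw 74.75587776671338 hxF -0.7000023321974452
pin br [-109.9074 -182.9067] F br [-0.5719 -0.408 ]
[3.6663 0.7347 3.3474]
top prong 10 x [75.4266 79.6698 83.0283] y [4.243  6.4043 6.9641] z [-51.3938 -49.9048 -38.4756 -25.054  -23.3606]
side rear 239 x [-76.4033 -50.8156 -20.9368] y [-7.0563 -4.8425  3.7384] z [-5.4966 -3.0659  7.4475 11.0713 11.7666]
   x -90 14 y -1.3922182705203727 z 50/90 [ 4.4829 10.129 ]
   x -75 68 y -4.690762347712744 z 50/90 [ 8.0938 11.0826]
   x -60 62 y -4.972987401891049 z 50/90 [ 6.908  11.3812]
   x -45 60 y -5.141054166932481 z 50/90 [ 7.4932 10.5327]
   x -30 35 y -4.882049226640838 z 50/90 [ 9.053  11.0748]
side prong 8 x [76.3413 76.8819 80.0783] y [-3.5038 -2.1572  2.288 ] z [-54.3037 -53.1885 -49.9396 -45.0447 -44.8385]
```

View pics/s18.png

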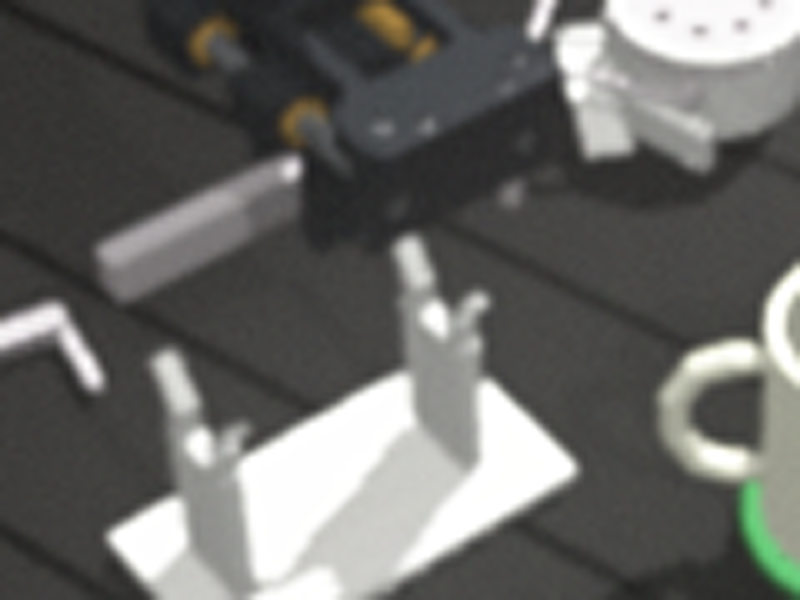

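Request:
{"api": "carry_out", "payload": {"targets": "0 0 0.7 3.3 0.006;0 0 0 0 0;0 10 0 0 0;0 15 0 0 0;0 15 0 0 0;0 8 0 0 0;0 0 0 0 0"}}

```text
clock: 21.05
tool_pos: [0.5745, -0.2564, 0.2593]
eef_rot: [-0.563, -0.429, 0.564, -0.426]
contact_force: [-0.4, -0.1, -0.7]
opening: 0.123
```

```bash
python3 st.py 19 160 185 120
python3 - <<'E'
from rel import *
print(go([.5749,-.2555,.2257]))
E
```

```text
21.05 [ 0.5745 -0.2564  0.2593] [-0.3568 -0.0811 -0.6845] [-0.1038  0.1389 -0.0819] 10.848788899306172
tip [ 0.5947 -0.1809  0.0533] [[235.1943 232.6189]] yaw 74.3656993505999 hxF -0.17469325479532474
pin br [-113.4582 -185.5164] F br [-0.3075  0.1982]
[34.8268 -0.2755 -1.0712]
```

View pics/s19.png

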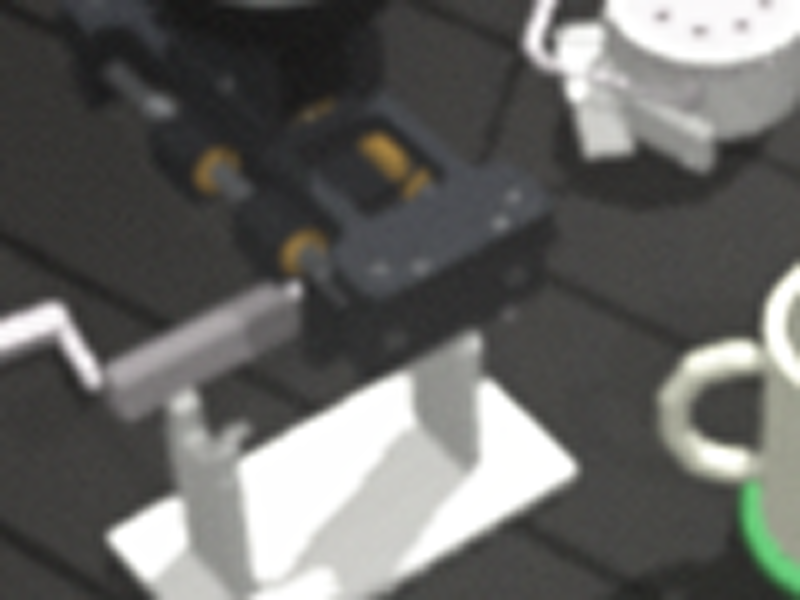

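Request:
{"api": "carry_out", "payload": {"targets": "0 6 -0.3 -1 0;0 6 0 0 0;0 6 0 0 0;0 5 0 0 0;0 4 0 0 0;0 3 0 0 0;0 0 0 0 0"}}

```text
clock: 21.68
tool_pos: [0.5752, -0.2557, 0.2309]
eef_rot: [-0.563, -0.428, 0.564, -0.427]
contact_force: [0.3, -0.3, -1.2]
opening: 0.123
```

```bash
python3 st.py 20 160 185 120
python3 - <<'E'
from rel import *
print(go([.5749,-.2555,.2257]))
E
```

```text
21.6833 [ 0.5752 -0.2557  0.2309] [ 0.3132 -0.3172 -1.2062] [-0.1318  0.0697  0.0052] 10.822163931015057
tip [ 0.596  -0.1805  0.025 ] [[236.0065 240.987 ]] yaw 74.36336201320562 hxF -0.22126979976092528
pin br [-112.2889 -186.2032] F br [-0.0075 -0.4457]
[ 5.6159 -0.4336 -0.2023]
```

View pics/s20.png

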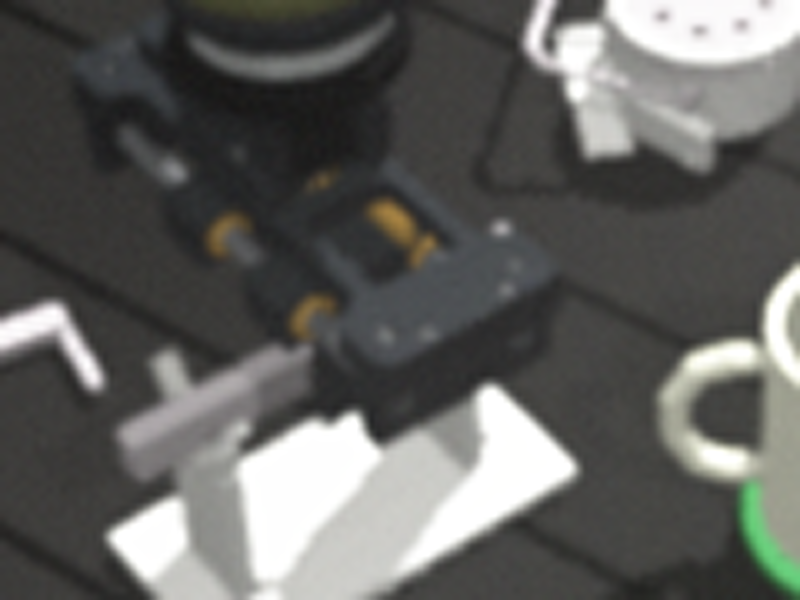

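In the notches with no side force. Last 5 mm, slowly.

Request:
{"api": "carry_out", "payload": {"targets": "0 2 -0.4 -0.2 0;0 1.5 0 0 0;0 1 0 0 0;0 0.6 0 0 0;0 0 0 0 0;0 0 0 0 0"}}

```text
clock: 22.23
tool_pos: [0.5751, -0.2556, 0.2266]
eef_rot: [0.563, 0.427, -0.563, 0.427]
contact_force: [-0.3, -0.4, -1.2]
opening: 0.125
```

```bash
python3 st.py -
python3 - <<'E'
from rel import *
print(go([.5749,-.2555,.2257]))
E
```

```text
22.2333 [ 0.5751 -0.2556  0.2266] [-0.2827 -0.4391 -1.1557] [-0.0782  0.1181 -0.0323] 11.035564575691462
tip [ 0.5961 -0.1804  0.0206] [[236.1074 242.2233]] yaw 74.35957454606364 hxF -0.49908559779190126
pin br [-112.153  -186.2437] F br [-0.5115 -0.1052]
[ 0.9216 -0.1611 -0.0128]
```

Request:
{"api": "carry_out", "payload": {"targets": "0 0.5 0 0 0;0 0.4 0 0 0;0 0 0 0 0"}}

```text
clock: 22.48
tool_pos: [0.5751, -0.2556, 0.2257]
eef_rot: [0.563, 0.427, -0.563, 0.427]
contact_force: [-0.1, -0.5, -1.2]
opening: 0.127
```

```bash
python3 st.py -
```

```text
22.4833 [ 0.5751 -0.2556  0.2257] [-0.1404 -0.4735 -1.181 ] [-0.0853  0.0589  0.0572] 11.132517739063282
tip [ 0.5962 -0.1805  0.0197] [[236.1289 242.4942]] yaw 74.35658511104448 hxF -0.49390372418416956
pin br [-112.1305 -186.3038] F br [-0.4365 -0.231 ]
```

Request:
{"api": "carry_out", "payload": {"targets": "0 0.3 0 0 0;0 0.3 0 0 0;0 0 0 0 0"}}

```text
clock: 22.73
tool_pos: [0.5751, -0.2556, 0.2257]
eef_rot: [0.563, 0.427, -0.563, 0.427]
contact_force: [-1.1, 1.0, 4.2]
opening: 0.126
```

Seated (upward load). Back off 0.4 mm and release.

Request:
{"api": "carry_out", "payload": {"targets": "0 -0.4 0 0 0;0.16 0 0 0 0;0.2 0 0 0 0;0.25 0 0 0 0;0.35 0 0 0 0;0.5 0 0 0 0;0.8 0 0 0 0;1 0 0 0 0;1 0 0 0 0;1 0 0 0 0;1 0 0 0 0;1 0 0 0 0;1 0 0 0 0"}}

```text
clock: 23.82
tool_pos: [0.575, -0.2555, 0.2255]
eef_rot: [0.563, 0.427, -0.563, 0.427]
contact_force: [1.1, -0.1, 0.3]
opening: 0.906
```

```bash
python3 st.py 21 160 185 120
```

```text
23.8167 [ 0.575  -0.2555  0.2255] [ 1.0992 -0.1449  0.2985] [-0.1036  0.0909  0.0087] 79.7304856887887
tip [ 0.5961 -0.1804  0.0195] [[236.1219 242.5327]] yaw 74.36229656295734 hxF 0.15679546359429222
pin br [-112.1403 -186.2092] F br [ 0.6656 -0.8867]
```

View pics/s21.png

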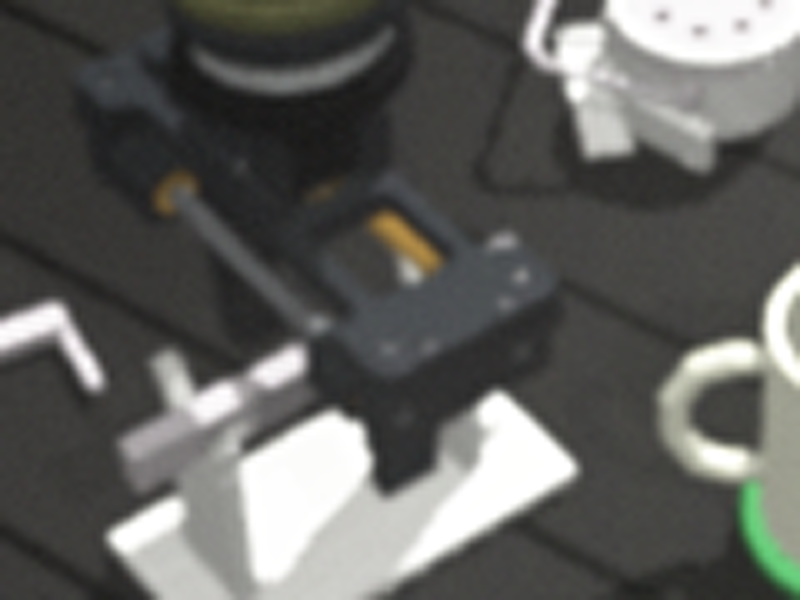

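Released; lift straight up and away toward the robot so both cameras can see.

Request:
{"api": "carry_out", "payload": {"targets": "1 -5 0 0 0;1 -12 0 0 0;1 -20 0 0 0;1 -25 0 0 0;1 -30 0 0 0;1 -30 0 0 0;1 -30 0 0 0;1 -20 -10 10 0;1 0 -20 20 0;1 0 -20 25 0;1 0 -10 28 0;1 0 0 25 0;1 0 0 10 0;1 0 0 0 0;1 0 0 0 0;1 0 0 0 0"}}

```text
clock: 25.2
tool_pos: [0.4868, -0.351, 0.3976]
eef_rot: [0.563, 0.428, -0.562, 0.428]
contact_force: [0.1, -0.5, 1.0]
opening: 1.0
```

```bash
python3 look.py 22; python3 st.py -; python3 tin.py 22
python3 - <<'E'
from rel import *
for n in (0,22):
  for c in('top','side'):
    f=np.load(f'pics/{c}_{n}.npz');p,d=f['p'],f['d'];C=cloud(c,d);hs=cv2.cvtColor(p,cv2.COLOR_BGR2HSV);w=(hs[...,2]>90)&(hs[...,1]<70)
    m=(C[...,0]>.45)&(C[...,0]<.68)&(C[...,1]>-.38)&(C[...,1]<-.1)&(C[...,2]>.08)&(C[...,2]<.1)&w;X=C[m]
    print(n,c,len(X),np.median(X,0),[np.round(a,3) for a in cv2.minAreaRect(np.float32(X[:,:2]))])
    g=(hs[...,1]>100)&(hs[...,0]>45)&(hs[...,0]<85)&(C[...,0]>.5)&(C[...,0]<1)&(C[...,1]>-.3)&(C[...,1]<0)&(abs(C[...,2])<.02);print('   coaster',cv2.minEnclosingCircle(np.float32(C[g][:,:2])))
E
```

```text
25.3 [ 0.4867 -0.351   0.3974] [ 0.3377 -0.079  -1.352 ] [-0.1082  0.0602  0.0144] 88.20436240448366
tip [ 0.5076 -0.2755  0.1915] [[174.752  195.3116]] yaw 74.54861855400546 hxF 0.01162891149437443
pin br [-242.031  -189.4986] F br [ 0.1798 -0.2965]
lid side-raw [0.5433 0.0293] inl 0.8260869565217391 bracket frame mm [ 0.7401 -1.7615]
0 top 338 [ 0.573  -0.2517  0.087 ] [array([ 0.574, -0.252]), array([0.159, 0.049]), np.float64(74.131)]
   coaster ((0.7322285175323486, -0.14029482007026672), 0.05129866302013397)
0 side 521 [ 0.5762 -0.261   0.0885] [array([ 0.591, -0.236]), array([0.194, 0.08 ]), np.float64(53.022)]
   coaster ((0.7356418371200562, -0.14466524124145508), 0.049664340913295746)
22 top 337 [ 0.5727 -0.2518  0.0869] [array([ 0.589, -0.234]), array([0.197, 0.081]), np.float64(52.52)]
   coaster ((0.7333642244338989, -0.1410234272480011), 0.05171738937497139)
22 side 521 [ 0.5759 -0.262   0.0884] [array([ 0.592, -0.236]), array([0.197, 0.079]), np.float64(53.485)]
   coaster ((0.7347158789634705, -0.14510947465896606), 0.0505790077149868)
```

View pics/side_22.png

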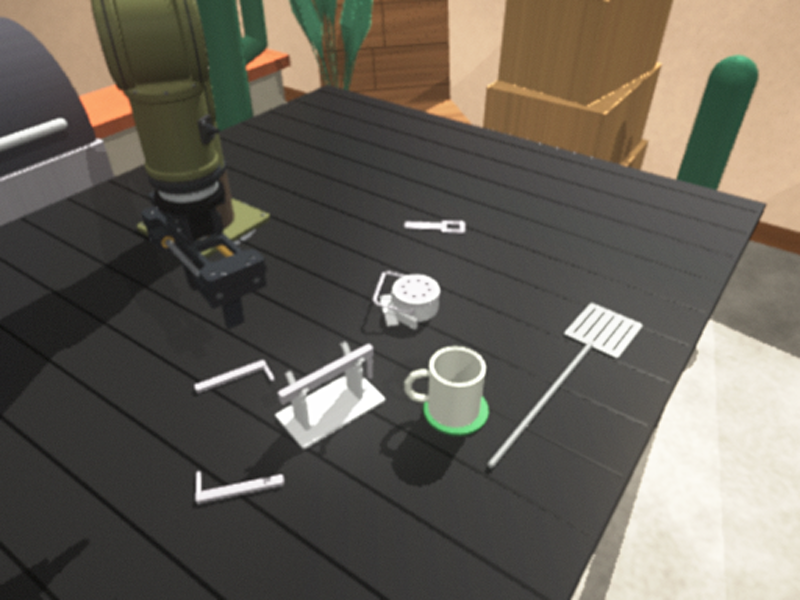

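View pics/top_22.png

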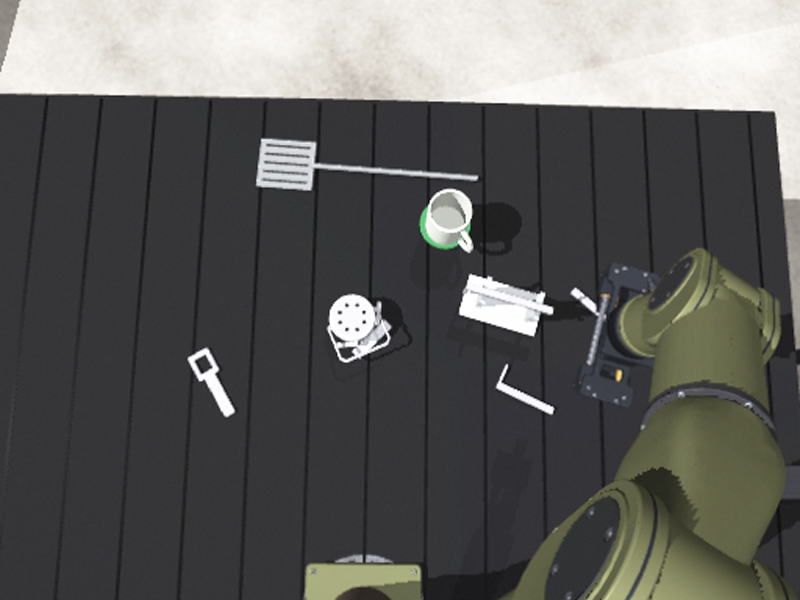

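Run:
```python
from rel import *
from scipy.optimize import least_squares
a=np.radians(45.6);B=np.array([[np.cos(a),-np.sin(a)],[np.sin(a),np.cos(a)]])
f=np.load('pics/top_22.npz');p,d=f['p'],f['d'];C=cloud('top',d);g=cv2.cvtColor(p,cv2.COLOR_BGR2GRAY)
m=((g>170)&(abs(C[...,2]-.045)<.008)&(C[...,0]>.45)&(C[...,0]<.64)&(C[...,1]>-.04)&(C[...,1]<.12)).astype(np.uint8)
m=cv2.morphologyEx(m,cv2.MORPH_OPEN,np.ones((5,5),np.uint8));k=max(cv2.findContours(m,0,cv2.CHAIN_APPROX_NONE)[0],key=cv2.contourArea).reshape(-1,2)
X=onz('top',k,.045)[:,:2];q=least_squares(lambda c:np.hypot(*(X-c[:2]).T)-c[2],[*X.mean(0),.04],loss='soft_l1',f_scale=.001).x
print(q,'vs top home, br mm',(q[:2]-[.5391,.0309])@B*1e3)
cv2.imwrite('pics/t22.png',cv2.resize(p[170:245,190:290],(800,600),interpolation=cv2.INTER_CUBIC))
cv2.imwrite('pics/s22.png',cv2.resize(np.load('pics/side_22.npz')['p'][165:225,225:305],(800,600),interpolation=cv2.INTER_CUBIC))
```

```text
[0.5373 0.0303 0.0389] vs top home, br mm [-1.7483  0.8705]
```

View pics/t22.png

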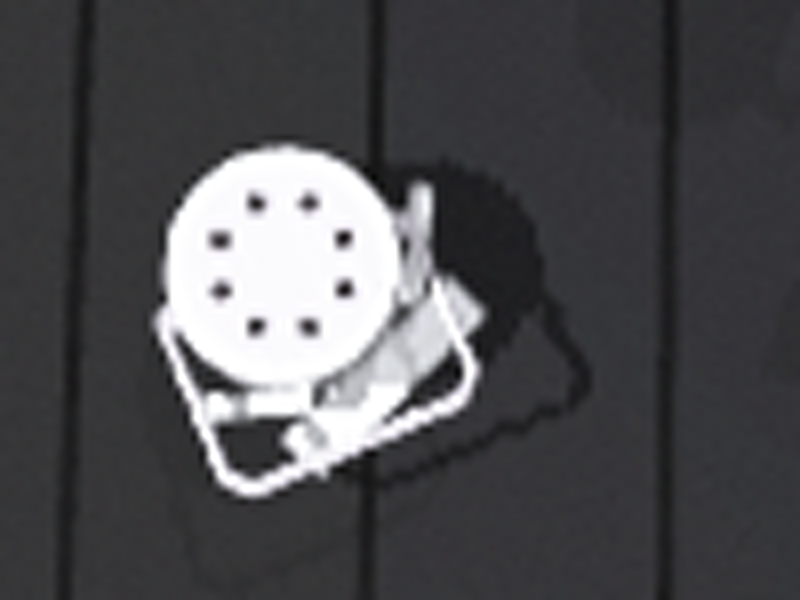

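View pics/s22.png

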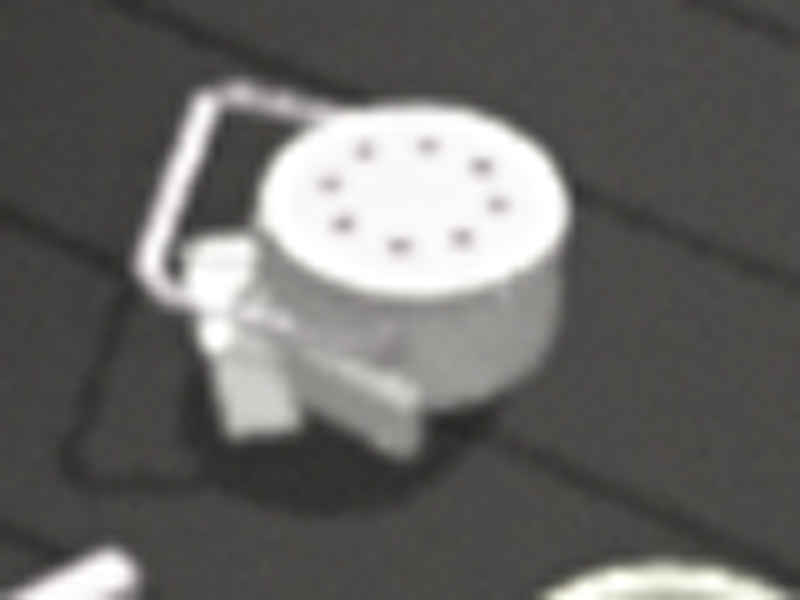

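```bash
python3 -c "
from plant import r
print(r.finish_job())"
```

```text
the job is handed in; nothing more can be done
None
```

The tin is in the V bracket, the hook is back in both notches of its stand, and I handed the job in at about 25 s on the robot clock. No verdict came back.

**What I did:**
- **Hook:** I took the hook from its stand and lowered its prong inside a corner of the bail.
- **Drag:** I swung the bail down, then dragged the tin upright along a curved path at about 2 N.
- **Pressing home:** The tin met the +y cheek first. I pulled it diagonally to the bracket axis, then pulled until it stopped at about 5.9 N. That is roughly 3.5 N above the drag force.
- **Unhooking:** I backed the prong off, lifted it straight out, and laid the hook back.

**Last checks:**
- **Tin:** Its measured position changed by no more than about 0.5 mm during and after unhooking. The two cameras put it within about 2 mm of home, in slightly different directions. They disagree by 3–5 mm in absolute position, so contact with both cheeks rests mainly on the hard stop and the force rise.
- **Hook:** The bar's position matches its starting one within about 1 mm in both views, and its height is the same. The outline box fitted to the bar in the top view differed (0.197 m long against 0.159 m). I took this as stray pixels because the median position and pixel count agree.
- **Other objects:** The coaster measured within about 1 mm of where it began. The mug and bottle opener look unmoved, but I checked those only by eye.
- **Robot:** The gripper and arm never touched the tin as far as I could see, and the arm finished clear of everything.

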